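# Sort cast chocolate bars by weight into a spring-lid tin

### The job

Open the tin by pressing its button catch, keeping a finger over the spring lid so that it rises gently instead of flying open. Then lift every chocolate bar out of the mould, feel by its weight whether it is solid or hollow, and put the solid ones in the tin and the hollow ones in the mixing bowl. When all are sorted press the lid shut until it stays caught, leaving the timer and the small tub where they are.

Things in the scene. Friction and masses are not known exactly. Their poses are not given: they have to be found in the camera images.
- mould: grey mould plate, fixed, 172 mm (x) x 182 mm (y) x 20 mm high; origin at the centre of its underside. Four open cavities, 15 mm deep, centred at x = +-48.5 mm, y = +-43.5 mm; a bar lies in a cavity lengthwise along the mould's y with 1.5 mm play and stands 29 mm proud of the plate. Beside each bar in x the plate is flat: 46 mm between the two rows
- bar_a_mid (a point): chocolate bar, a plain brown brick 76 mm long (its x axis) x 48 mm wide (y) x 44 mm high (z), all four outwardly alike. It is either solid (about 250 g) or hollow (about 60 g), each within 8 %; only the weight tells. It may be absent. The point is its centre, 22 mm above its underside
- bar_b_mid (a point): chocolate bar, a plain brown brick 76 mm long (its x axis) x 48 mm wide (y) x 44 mm high (z), all four outwardly alike. It is either solid (about 250 g) or hollow (about 60 g), each within 8 %; only the weight tells. It may be absent. The point is its centre, 22 mm above its underside
- bar_c_mid (a point): chocolate bar, a plain brown brick 76 mm long (its x axis) x 48 mm wide (y) x 44 mm high (z), all four outwardly alike. It is either solid (about 250 g) or hollow (about 60 g), each within 8 %; only the weight tells. It may be absent. The point is its centre, 22 mm above its underside
- bar_d_mid (a point): chocolate bar, a plain brown brick 76 mm long (its x axis) x 48 mm wide (y) x 44 mm high (z), all four outwardly alike. It is either solid (about 250 g) or hollow (about 60 g), each within 8 %; only the weight tells. It may be absent. The point is its centre, 22 mm above its underside
- tin_in (a point): centre of the inner floor of the metal tin, which is fixed. Its x points from the button (front, nearer the robot) to the hinge, z up. Inside 180 mm (x) x 110 mm (y), walls 4 mm thick, their rim 54 mm above this floor; floor 4 mm above the table. Room for two bars one behind the other, lengthwise along x, e.g. at x = -42 and +42 mm. The tin and the bowl stand on either side of the mould, which is on which side varies
- catch_top (a point): centre of the top face of the black push button (26 x 30 mm) on the front of the tin, 117 mm in front of the tin's centre, 74 mm above the table when up. Pressed straight down it travels 7 mm against a spring (1.5 N at the start, 3.3 N at the end) and lets go of the lid's front edge at about 4 to 5 mm; fully pressed it still stands 4 mm higher than the closed lid, so while one spread finger presses it the other can wait over the lid 60 to 115 mm further back
- lid (a joint): angle of the lid in rad: 0 shut, 1.65 fully open (just past upright). A spring opens it and holds it open against a stop. Let go at once it flies open at about 5 rad/s; if a finger lets it rise gently for the first 0.6 rad it stays under 3.5 rad/s from there on by itself. Pushed down to 0 it snaps under the catch by itself (some 4 to 8 N near the front edge) and stays shut
- lid_hinge (a point): middle of the hinge line at the far end of the tin, 58 mm above the table; the lid turns about the tin's y axis
- lid_edge (a point): middle of the lid's free edge on its outer (top) side, 190 mm from the hinge; the lid is a 4 mm thick metal plate 118 mm wide
- bowl: white plastic mixing bowl with a pouring lip, loose, 350 g, 224 to 235 mm across the rim, flat floor about 115 mm across and 6 mm thick, 94 mm high; origin at the centre of its underside, z up
- kitchen_timer: kitchen timer lying on the table behind the mould, 74 x 64 x 18 mm, bystander; origin under its centre
- tub: small white tub with a lid, 61 mm across, 42 mm high, bystander behind the mould; origin under its centre
Not all that is in view belongs to the job. What is shaped like the part that bears bar_d_mid but purple or yellow is not meant.

How it is judged (in metres and radians):
On the way, in this order (a step that is already met when the one before it is completed fails the run):
1. the lid of the tin has been let open (past 1.3 rad) (value of joint lid above 1.3 rad), for 0.2 s.
2. with the lid open, every solid bar lies in the tin and every hollow bar in the bowl (((x of bar_a_mid in the frame of tin_in between -0.09 and 0.09 m and y of bar_a_mid in the frame of tin_in between -0.055 and 0.055 m and z of bar_a_mid in the frame of tin_in between 0 and 0.045 m and contact force between bar_a and tin above 1.5 N) or (horizontal distance between bar_a_mid and bowl below 0.095 m and z of bar_a_mid in the frame of bowl between 0.01 and 0.115 m and contact force between bar_a and bowl below 1.75 N)) and ((x of bar_b_mid in the frame of tin_in between -0.09 and 0.09 m and y of bar_b_mid in the frame of tin_in between -0.055 and 0.055 m and z of bar_b_mid in the frame of tin_in between 0 and 0.045 m and contact force between bar_b and tin above 1.5 N) or (horizontal distance between bar_b_mid and bowl below 0.095 m and z of bar_b_mid in the frame of bowl between 0.01 and 0.115 m and contact force between bar_b and bowl below 1.75 N)) and ((x of bar_c_mid in the frame of tin_in between -0.09 and 0.09 m and y of bar_c_mid in the frame of tin_in between -0.055 and 0.055 m and z of bar_c_mid in the frame of tin_in between 0 and 0.045 m and contact force between bar_c and tin above 1.5 N) or (horizontal distance between bar_c_mid and bowl below 0.095 m and z of bar_c_mid in the frame of bowl between 0.01 and 0.115 m and contact force between bar_c and bowl below 1.75 N)) and ((x of bar_d_mid in the frame of tin_in between -0.09 and 0.09 m and y of bar_d_mid in the frame of tin_in between -0.055 and 0.055 m and z of bar_d_mid in the frame of tin_in between 0 and 0.045 m and contact force between bar_d and tin above 1.5 N) or (horizontal distance between bar_d_mid and bowl below 0.095 m and z of bar_d_mid in the frame of bowl between 0.01 and 0.115 m and contact force between bar_d and bowl below 1.75 N)) and linear speed of each of bar_a, bar_b, bar_c, bar_d below 0.05 m/s and value of joint lid above 1 rad), for 0.2 s.
At the end, for the whole second after the job is handed in: the lid is shut and caught (under 0.03 rad), every solid bar is inside the tin, every hollow bar is inside the upright bowl, and all is at rest (value of joint lid below 0.03 rad and ((x of bar_a_mid in the frame of tin_in between -0.09 and 0.09 m and y of bar_a_mid in the frame of tin_in between -0.055 and 0.055 m and z of bar_a_mid in the frame of tin_in between 0 and 0.045 m and contact force between bar_a and tin above 1.5 N) or (horizontal distance between bar_a_mid and bowl below 0.095 m and z of bar_a_mid in the frame of bowl between 0.01 and 0.115 m and contact force between bar_a and bowl below 1.75 N)) and ((x of bar_b_mid in the frame of tin_in between -0.09 and 0.09 m and y of bar_b_mid in the frame of tin_in between -0.055 and 0.055 m and z of bar_b_mid in the frame of tin_in between 0 and 0.045 m and contact force between bar_b and tin above 1.5 N) or (horizontal distance between bar_b_mid and bowl below 0.095 m and z of bar_b_mid in the frame of bowl between 0.01 and 0.115 m and contact force between bar_b and bowl below 1.75 N)) and ((x of bar_c_mid in the frame of tin_in between -0.09 and 0.09 m and y of bar_c_mid in the frame of tin_in between -0.055 and 0.055 m and z of bar_c_mid in the frame of tin_in between 0 and 0.045 m and contact force between bar_c and tin above 1.5 N) or (horizontal distance between bar_c_mid and bowl below 0.095 m and z of bar_c_mid in the frame of bowl between 0.01 and 0.115 m and contact force between bar_c and bowl below 1.75 N)) and ((x of bar_d_mid in the frame of tin_in between -0.09 and 0.09 m and y of bar_d_mid in the frame of tin_in between -0.055 and 0.055 m and z of bar_d_mid in the frame of tin_in between 0 and 0.045 m and contact force between bar_d and tin above 1.5 N) or (horizontal distance between bar_d_mid and bowl below 0.095 m and z of bar_d_mid in the frame of bowl between 0.01 and 0.115 m and contact force between bar_d and bowl below 1.75 N)) and linear speed of each of bar_a, bar_b, bar_c, bar_d below 0.05 m/s and velocity of joint lid below 0.1 rad/s and angle between bowl's own z axis and vertical below 0.3 rad); the robot touches nothing.
It fails at once if the lid flies open (faster than 4 rad/s) (velocity of joint lid above 4 rad/s).
It fails at once if the timer or the tub is shifted more than 3 cm (distance of any of kitchen_timer, tub from where it was at the start of the episode above 0.03 m).
Of bar_a, bar_b, bar_c, bar_d only 3 to 4 are there at a start; the rules pass over those that are not, and their reading is None.
At some moment in a run one of bowl may be knocked a few centimetres aside while the robot is not near it.
Once in a run the grip may slacken for a moment while it holds something.
It also fails if it takes over 200 s, if anything falls off the work surface, if the arm or the gripper's body presses on something with over 40 N, if the wrist force passes 120 N, or if a joint passes its speed limit or range.

### The arm

A 6-joint arm with a two-finger parallel gripper is mounted at the origin on a cart in front of the work surface, level with it; the furniture and walls round the work are solid. World frame = base frame: x ahead of the robot, y to its left, z up, the work surface at z = 0. Lengths are in mm, angles in degrees, forces in N, time in s.
With the tool pointing down it reaches from about 300 to 775 mm from the base axis. Payload 14.6 kg.
Tool frame: the origin (TCP) lies at the very end of the fingers, on their centre line; the grasp point (between the pads) lies 19 mm behind it; x points along the fingers, y is the direction in which the jaws open and shut, and the axes are right-handed (so a half turn about x gives the same grasp; the last joint's range is limited). The gripper opens to 85 mm and grips with 20 to 120 N. Pads are 22 mm wide; open, the fingers measure 114 mm over their backs; the gripper's body (76 mm by 85 mm) begins 54 mm behind the grasp point. The pads swing forward as they close: fully open they stand 13 mm farther back than shut.
Start: joints at [63.277, 17.183, 87.147, -0, 75.671, -3.816], TCP at [214.075, 506.617, 199.681] pointing down, gripper open.
Joint ranges: [-173.82, 173.82], [-45.26, 126.66], [13.44, 144.39], [-59.66, 239.66], [0, 175.72], [-146.38, 146.38]. Speed limits (degrees/s): [127.2, 127.2, 147.25, 180, 180, 180].

### API

Orientations are given as a 3x3 rotation matrix whose columns are the frame's x, y, z axes.
In Python, from workcell import status, cams, bot, nets gives the robot as it stands. The module is installed in compiled form; this text tells all that it offers.
- The arm moves only by the tool play_rows, never from a script. Its argument "targets" is a list of rows, each a list of 7 numbers: the turn, a rotation vector about the tool's x, y, z in degrees, then the shift along the tool's x, y, z in m, then the opening, from 0 (shut) to 1 (fully open). A call has exactly 10 rows; each row is the pose to reach, as a shift and turn from the pose commanded when the call began, along the tool's axes at that moment; what a row does not reach only later rows make up. A row lasts 1/8 s, in which the tool goes at most 62.5 mm and 10.7 degrees, less where a joint would pass 70% of its speed; a pose out of reach is approached as far as the arm can. A call with a gripper value outside its range is refused whole. The fingers move at their own pace and stop on an object; the grip force is fixed at half the most. Time passes only in rows, so rows that repeat a pose let the fingers close, or fill a call up. It gives the time, the measured TCP pose, the force and the opening at its end, in the units of the state.
- status.state(): the state, without advancing time (a new reading comes with each control period).
- cams.read_camera(name): name is "scene" or "top"; returns the picture (384x512x3 uint8, red, green, blue); there is no depth.
- cams.camera_info(name): a dict with "camera_matrix" (3x3 intrinsics, pixels), "R" (3x3) and "t" (3): a world point X has camera coordinates R X + t. Camera axes: x right, y down, z forward; pixel columns grow to the right and rows downward; lengths in mm; the calibration is good to about 2 mm. A picture is of the moment at which its call begins. camera_info takes no time and is no camera call.
- bot.sign_off(): hands the job in, once; it reports no verdict.
Trained networks look in the newest picture that a camera, given by its name, has taken for a name from the list of things; names that differ only in an ending like _2 or _b are one class to them, and where a whole thing is asked for, a point or a joint stands for the part that bears it (a point fixed in the world has none). Each returns a list of dicts, best first, with "confidence" (0 to 1); they miss things now and then, are a little off and sometimes report something else, mostly with a low value. They report only what shows in the picture. A call takes as long as a camera call. They do not tell look-alikes from the thing itself.
- nets.recognise(thing, camera): "position" ([column, row] in pixels, amid what is visible of it).
- nets.pinpoint(thing, camera): "position" ([column, row] in pixels: a listed point, or the origin of a listed thing).
The state is a dict: "time": time; "q": joint angles; "qd": joint speeds; "effort": joint torques, N m; "tool_pos": TCP position; "eef_rot": TCP orientation; "contact_force": force on the tool from outside, world axes, zero at the start; "torque": the same for the moment, N m; "gripper_width": opening from 0.0 (shut) to 1.0 (fully open).
Only numpy, scipy, OpenCV 4.12 (cv2) and the standard library are available. Lean on these libraries where they do the work, as an engineer would, in place of code of your own. Each camera call takes 0.05 s, during which the arm holds its last target. There are 200 camera calls.

## Working session

There is one attempt and no reset: what is moved stays moved. The work goes in short steps, Python scripts to look and compute and a tool call to move; the robot and the scene stay as the last step left them, time stands still between calls to the robot, and variables do not carry over. Pictures are saved under pics/ and viewed, about 12 in all and at most 16, crops included, and the job is handed in when it is done.

Besides the shell and the picture viewer there is one more tool, called as a command line: name --pt "numbers of a row" for each row, then --argument value for the rest. play_rows: Moves the arm, as the interface text tells. Its arguments: {"type":"object","properties":{"targets":{"type":"array"}},"required":["targets"]}

```bash
mkdir -p pics; cat > h.py <<'E'
import numpy as np, cv2
from workcell import status, cams, bot, nets
def pic(cam,name,crop=None,scale=1.5):
    im=cams.read_camera(cam)[:,:,::-1].copy()
    if crop: c0,r0,c1,r1=crop; im=im[r0:r1,c0:c1]
    im=cv2.resize(im,None,fx=scale,fy=scale); cv2.imwrite('pics/'+name,im)
def onz(cam,px,z):
    i=cams.camera_info(cam);K=np.array(i['camera_matrix']);R=np.array(i['R']);t=np.array(i['t'])
    d=R.T@np.linalg.inv(K)@np.array([px[0],px[1],1.]); c=-R.T@t
    return c+d*(z-c[2])/d[2]
def proj(cam,X):
    i=cams.camera_info(cam);p=np.array(i['camera_matrix'])@(np.array(i['R'])@np.array(X)+np.array(i['t']));return p[:2]/p[2]
E
python3 - <<'E'
from h import *
np.set_printoptions(precision=1,suppress=True)
s=status.state(); print(s)
for cam in('top','scene'):
    pic(cam,cam+'0.png'); i=cams.camera_info(cam); print(cam,-np.array(i['R']).T@np.array(i['t']))
    for th,z in(('mould',0),('bar_a_mid',27),('tin_in',4),('catch_top',74),('lid_hinge',58),('lid_edge',60),('bowl',0),('kitchen_timer',0),('tub',0)):
        for d in nets.pinpoint(th,cam)[:6]: print(th,np.array(d['position']),round(d['confidence'],2),onz(cam,d['position'],z))
E
```

```text
{'time': 0.0, 'q': array([63.3, 17.2, 87.2, -0. , 75.7, -3.8]), 'qd': array([ 0. , -0. ,  0.1,  0. , -0.1, -0.1]), 'effort': array([ -0. , -54.3, -36.2,  -0. ,   0. ,  -0. ]), 'tool_pos': array([213.9, 506.4, 199.1]), 'eef_rot': array([[-0. ,  0.4,  0.9],
       [-0. ,  0.9, -0.4],
       [-1. , -0. , -0. ]]), 'contact_force': array([ 0.2, -1.1,  0. ]), 'torque': array([-0.1,  0. , -0. ]), 'gripper_width': 1.003340707627219}
top [ 329.2  -13.  1101. ]
mould [269.8 217.2] 0.73 [496.9 -17.    0. ]
bar_a_mid [245.3 232.3] 0.9 [451.1  37.9  27. ]
tin_in [260.2 128.1] 0.24 [722.9  28.3   4. ]
catch_top [172.1 235. ] 0.45 [423.9 201.   74. ]
lid_hinge [173.6 152.9] 0.88 [621.6 227.5  58. ]
lid_edge [168.9 225.8] 0.75 [445.6 214.2  60. ]
bowl [351.9 201. ] 0.75 [ 556.5 -215.6    0. ]
kitchen_timer [291.2 141.9] 0.69 [694.9 -53.6   0. ]
tub [257.6 128. ] 0.56 [724.   35.2   0. ]
scene [-141.7 -700.4  641.6]
mould [300.9 212.5] 0.67 [690.9 -49.6   0. ]
mould [238.1 234.2] 0.62 [505.1  -2.3   0. ]
bar_a_mid [213.8 228.9] 0.66 [453.4  27.4  27. ]
catch_top [154.3 193. ] 0.47 [413.4 207.6  74. ]
lid_hinge [215.2 171.5] 0.72 [622.8 211.5  58. ]
lid_edge [159.9 191. ] 0.64 [443.7 228.2  60. ]
bowl [318.5 259.6] 0.83 [ 559.3 -208.7    0. ]
kitchen_timer [316.4 260.7] 0.62 [ 552.8 -207.8    0. ]
kitchen_timer [301.8 211. ] 0.42 [698.5 -46.5   0. ]
tub [286.9 197.3] 0.85 [727.7  31.    0. ]
```

View pics/top0.png

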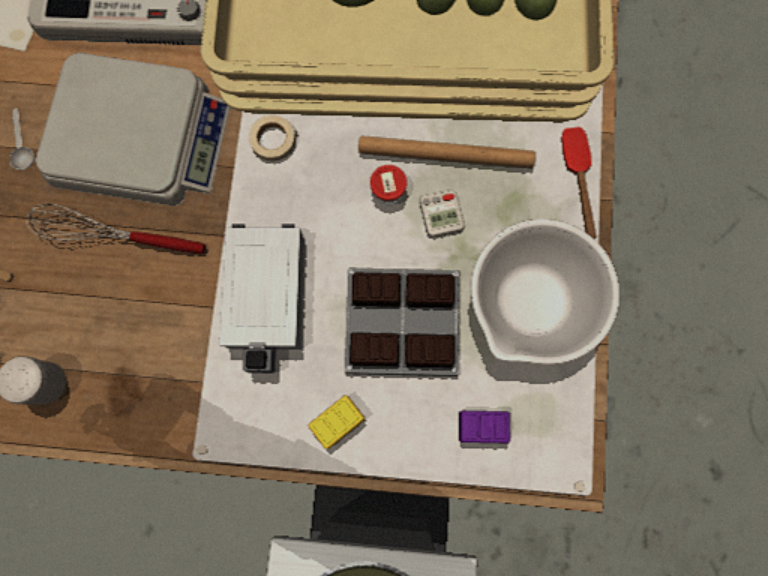

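View pics/scene0.png

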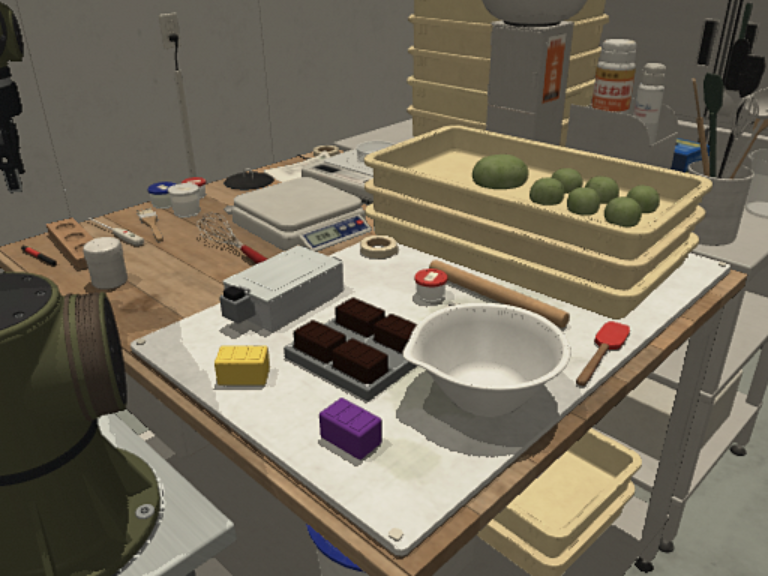

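The top view shows all four bars in the mould at about (376,288), (430,288), (375,349) and (430,349). The tin is at the left (260,287) with its button at (258,358), and the bowl is at the right (543,290). The yellow and purple bars are decoys. The timer is at (442,213) and the tub at (388,184). Next I'll take precise fits.

```bash
python3 - <<'E'
from h import *
np.set_printoptions(precision=1,suppress=True)
im=cams.read_camera('top'); 
dark=((im.sum(2)<170)&(im[:,:,0].astype(int)-im[:,:,2]>3)).astype(np.uint8)
n,l,st,c=cv2.connectedComponentsWithStats(cv2.morphologyEx(dark,cv2.MORPH_CLOSE,np.ones((3,3))))
for k in range(1,n):
    if st[k,4]>300 and 220<c[k][0]<320 and 170<c[k][1]<260:
        pts=cv2.findNonZero((l==k).astype(np.uint8)); r=cv2.minAreaRect(pts); print(st[k],c[k],r, onz('top',c[k],45))
print([onz('top',(np.array(p))/1.5,20) for p in((349,268),(460,270),(458,377),(346,374))])
a=cv2.resize(im[145:250,140:212,::-1],None,fx=5.5,fy=5.5,interpolation=cv2.INTER_CUBIC)
b=cv2.resize(cams.read_camera('scene')[160:225,140:235,::-1],None,fx=4.2,fy=4.2,interpolation=cv2.INTER_CUBIC)
o=np.zeros((578,800,3),np.uint8);o[:a.shape[0],:a.shape[1]]=a[:578];o[:b.shape[0],397:397+b.shape[1]]=b[:578];cv2.imwrite('pics/tin.png',o)
E
```

```text
[234 181  34  25 730] [250.3 192.8] ((250.4800262451172, 193.49920654296875), (32.254207611083984, 24.140695571899414), 2.2906100749969482) [544.1  34.9  45. ]
[270 182  34  25 728] [286.4 193.6] ((286.5, 194.0), (24.0, 33.0), 90.0) [550.3 -51.   45. ]
[233 222  34  24 751] [249.4 233.1] ((249.5, 233.5), (23.0, 33.0), 90.0) [448.2  27.3  45. ]
[269 222  37  25 749] [286.1 233.6] ((287.1763916015625, 234.44244384765625), (35.48821258544922, 24.06422233581543), 2.4895529747009277) [455.  -58.3  45. ]
[array([580.5,  82.7,  20. ]), array([594.3, -98.6,  20. ]), array([ 420.3, -108.3,   20. ]), array([408.2,  68.8,  20. ])]
```

View pics/tin.png

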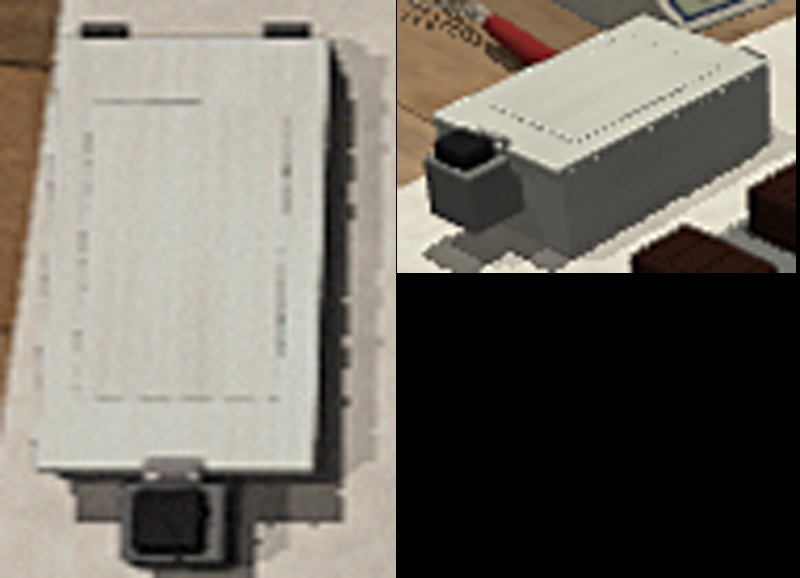

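```bash
python3 - <<'E'
from h import *
np.set_printoptions(precision=1,suppress=True)
P=np.array([[38,468],[315,470],[328,38],[60,37],[170,522]])/5.5+[139.6,144.6]
W=np.array([onz('top',p,z) for p,z in zip(P,[63,63,63,63,74])]);print(W)
S=np.array([[434,121],[569,171],[765,62],[642,15],[465,150]])-[397,0]; S=S/4.2+[139.6,159.6]
V=np.array([onz('scene',p,z) for p,z in zip(S,[63,63,63,63,74])]);print(V)
for A in(W,V):
    f=(A[0]+A[1])/2;b=(A[2]+A[3])/2;print(f,b,np.linalg.norm(f-b),np.degrees(np.arctan2(*(b-f)[1::-1])),np.linalg.norm(A[0]-A[1]),np.degrees(np.arctan2(*-(A[0]-A[1])[:2]*[-1,1])), np.linalg.norm(A[4,:2]-(f+b)[:2]/2))
# mould from bars at z=49 tops
E
```

```text
[[431.5 263.8  63. ]
 [441.6 147.9  63. ]
 [629.4 165.7  63. ]
 [618.8 281.9  63. ]
 [413.4 203.2  74. ]]
[[428.2 257.7  63. ]
 [447.5 144.5  63. ]
 [627.2 165.5  63. ]
 [618.3 282.4  63. ]
 [409.  194.7  74. ]]
[436.5 205.8  63. ] [624.1 223.8  63. ] 188.41859565776647 5.46664252922238 116.27152139849505 -174.97994225120556 117.53614708554129
[437.8 201.1  63. ] [622.7 223.9  63. ] 186.2775200924379 7.030009323835772 114.78782614130189 -170.32837505991841 122.60470292668509
```

```bash
cat >> h.py <<'E'
T=np.array([530.3,214.8,4.]);TY=5.2; M=np.array([500.,-13,0]);MY=4.1; B=np.array([557.,-212,0])
def rz(a): a=np.radians(a); return np.array([[np.cos(a),-np.sin(a),0],[np.sin(a),np.cos(a),0],[0,0,1.]])
def tin(x,y,z): return T+rz(TY)@np.array([x,y,z])
def mld(x,y,z): return M+rz(MY)@np.array([x,y,z])
def go(p,yaw=None):
    from scipy.spatial.transform import Rotation as Ro
    s=status.state();R=np.array(s['eef_rot'])
    if yaw is None: rv=np.zeros(3)
    else:
        y=rz(yaw)@[1,0,0];
        x=np.array([0,0,-1.]);G=np.c_[x,y,np.cross(x,y)]; rv=np.degrees(Ro.from_matrix(R.T@G).as_rotvec())
    d=R.T@(np.array(p)-s['tool_pos'])/1000
    print('go',np.round(rv,1),np.round(d,4))
def st():
    s=status.state(); print('t',round(s['time'],2),'tcp',np.round(s['tool_pos'],1),'F',np.round(s['contact_force'],2),'q',np.round(s['q'],0),'w',round(s['gripper_width'],2),'jawyaw',round(float(np.degrees(np.arctan2(s['eef_rot'][1][1],s['eef_rot'][0][1]))),1))
E
python3 - <<'E'
from h import *
st(); print(tin(-67,0,120)); go(tin(-67,0,120),TY)
E
```

```text
t 1.1 tcp [214.1 506.6 199.7] F [ 0.04 -0.26  0.06] q [63. 17. 87. -0. 76. -4.] w 1.0 jawyaw 67.1
[463.57574529 208.72761713 124.        ]
go [61.9  0.  -0. ] [ 0.0757 -0.1773  0.3458]
```

play_rows --pt "62 0 0 0.0757 -0.1773 0.3458 1" --pt "62 0 0 0.0757 -0.1773 0.3458 1" --pt "62 0 0 0.0757 -0.1773 0.3458 1" --pt "62 0 0 0.0757 -0.1773 0.3458 1" --pt "62 0 0 0.0757 -0.1773 0.3458 1" --pt "62 0 0 0.0757 -0.1773 0.3458 1" --pt "62 0 0 0.0757 -0.1773 0.3458 1" --pt "62 0 0 0.0757 -0.1773 0.3458 1" --pt "62 0 0 0.0757 -0.1773 0.3458 1" --pt "62 0 0 0.0757 -0.1773 0.3458 1"

```text
time: 2.35
tool_pos: [463.2, 209.5, 124.3]
eef_rot: [[0.0, 0.996, 0.09], [0.0, 0.09, -0.996], [-1.0, 0.0, -0.0]]
contact_force: [-0.0, -0.6, 0.4]
gripper_width: 1.001
```

```bash
python3 - <<'E'
from h import *
st(); go(tin(-67,0,120),TY)
a=cv2.resize(cams.read_camera('top')[120:250,120:250,::-1],None,fx=3,fy=3); st()
b=cv2.resize(cams.read_camera('scene')[120:250,110:240,::-1],None,fx=3,fy=3); st()
cv2.imwrite('pics/a1.png',np.hstack([a,b]))
E
```

```text
t 2.35 tcp [463.2 209.5 124.3] F [-0.04 -0.56  0.35] q [20. 16. 99.  0. 65. 15.] w 1.0 jawyaw 5.2
go [-0. -0. -0.] [0.0003 0.0003 0.0009]
t 2.4 tcp [463.2 209.5 124.3] F [-0.81  0.26  0.3 ] q [20. 16. 99.  0. 65. 15.] w 1.0 jawyaw 5.2
t 2.45 tcp [463.3 209.4 124.2] F [ 0.26 -0.64  0.02] q [20. 16. 99.  0. 65. 15.] w 1.0 jawyaw 5.2
```

View pics/a1.png

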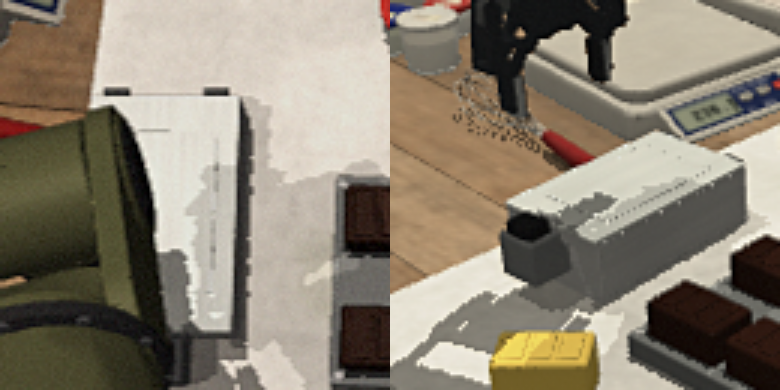

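Top: the arm hides the button end. Scene: open fingers hover above the tin, with tips at about (512,118) and (600,82) in the crop. I'll check those tips against the projection.

```bash
python3 - <<'E'
from h import *
for z in(120,133):
  for x in(-117,-17):
    p=proj('scene',tin(x,0,z)); print(z,x,p,(p-[110,120])*3+[390,0])
E
```

```text
120 -117 [152.84329342 175.86094209] [518.52988026 167.58282626]
120 -17 [182.30032449 162.31380232] [606.90097348 126.94140697]
133 -117 [152.21808546 171.17934816] [516.65425638 153.53804447]
133 -17 [181.86415825 157.81801591] [605.59247475 113.45404772]
```

```bash
python3 - <<'E'
from h import *
im=cams.read_camera('scene')[:,:,::-1].copy()
cv2.imwrite('pics/a2.png',cv2.resize(im[100:190,125:200],None,fx=6,fy=6,interpolation=cv2.INTER_NEAREST))
E
```

```text
(no output)
```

View pics/a2.png

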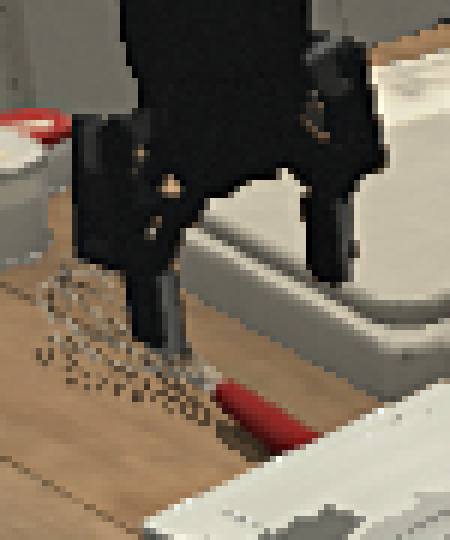

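The tips appear higher than the model predicts, so I'll descend carefully and let the force readings decide.

play_rows --pt "0 0 0 0.01 0 0 1" --pt "0 0 0 0.02 0 0 1" --pt "0 0 0 0.03 0 0 1" --pt "0 0 0 0.04 0 0 1" --pt "0 0 0 0.044 0 0 1" --pt "0 0 0 0.044 0 0 1" --pt "0 0 0 0.044 0 0 1" --pt "0 0 0 0.044 0 0 1" --pt "0 0 0 0.044 0 0 1" --pt "0 0 0 0.044 0 0 1"

```text
time: 3.75
tool_pos: [463.6, 208.7, 80.1]
eef_rot: [[0.0, 0.996, 0.089], [0.0, 0.089, -0.996], [-1.0, 0.0, -0.0]]
contact_force: [-0.4, 0.0, -0.4]
gripper_width: 0.995
```

```bash
python3 - <<'E'
from h import *
st()
im=cams.read_camera('scene')[:,:,::-1].copy()
for z,c in((76,(0,0,255)),(89,(0,255,0))):
  for x in(-117,-17):
    p=proj('scene',tin(x,0,z)); cv2.circle(im,tuple(int(round(v)) for v in p),1,c,-1)
cv2.imwrite('pics/a3.png',cv2.resize(im[120:220,115:215],None,fx=6,fy=6,interpolation=cv2.INTER_NEAREST))
E
```

```text
t 3.75 tcp [463.6 208.7  80.1] F [-0.42  0.   -0.43] q [ 20.  20. 101.  -0.  59.  15.] w 1.0 jawyaw 5.1
```

View pics/a3.png

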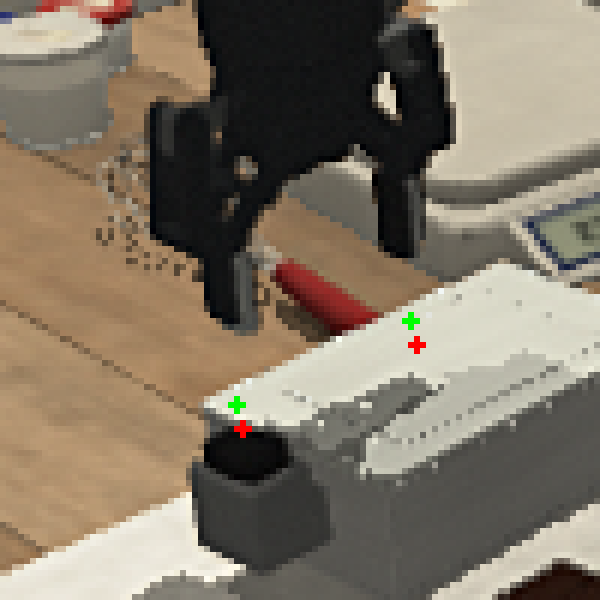

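play_rows --pt "0 0 0 0.002 0 0 1" --pt "0 0 0 0.004 0 0 1" --pt "0 0 0 0.006 0 0 1" --pt "0 0 0 0.008 0 0 1" --pt "0 0 0 0.01 0 0 1" --pt "0 0 0 0.012 0 0 1" --pt "0 0 0 0.012 0 0 1" --pt "0 0 0 0.012 0 0 1" --pt "0 0 0 0.012 0 0 1" --pt "0 0 0 0.012 0 0 1"

```text
time: 5.05
tool_pos: [463.6, 208.7, 68.0]
eef_rot: [[0.0, 0.996, 0.089], [0.0, 0.089, -0.996], [-1.0, 0.0, 0.0]]
contact_force: [0.0, -0.1, 0.7]
gripper_width: 1.001
```

```bash
python3 - <<'E'
from h import *
st()
print(onz('scene',np.array([230,325])/6+[115,120],93),onz('scene',np.array([405,250])/6+[115,120],93))
im=cams.read_camera('scene')[:,:,::-1]; st()
b=cams.read_camera('top')[:,:,::-1]; st()
cv2.imwrite('pics/a4.png',np.hstack([cv2.resize(im[140:220,120:200],None,fx=5,fy=5),cv2.resize(b[150:250,100:200],None,fx=4,fy=4)]))
E
```

```text
t 5.05 tcp [463.6 208.7  68. ] F [ 0.02 -0.13  0.66] q [ 20.  21. 101.  -0.  58.  15.] w 1.0 jawyaw 5.1
[453.77731485 265.79152239  93.        ] [555.63478842 270.96532527  93.        ]
t 5.1 tcp [463.6 208.7  68. ] F [ 0.1  -0.45 -0.19] q [ 20.  21. 101.   0.  58.  15.] w 1.0 jawyaw 5.1
t 5.15 tcp [463.6 208.7  68. ] F [ 0.02  0.4  -0.38] q [ 20.  21. 101.  -0.  58.  15.] w 1.0 jawyaw 5.1
```

View pics/a4.png

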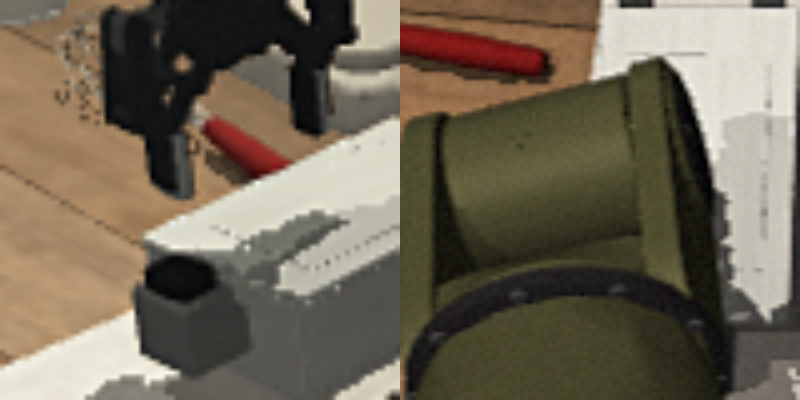

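Still no contact at TCP z=68. The finger tip is at (175,195) and the button at (180,265) in the crop. I'll keep lowering slowly.

play_rows --pt "0 0 0 0.001 0 0 1" --pt "0 0 0 0.002 0 0 1" --pt "0 0 0 0.003 0 0 1" --pt "0 0 0 0.004 0 0 1" --pt "0 0 0 0.005 0 0 1" --pt "0 0 0 0.006 0 0 1" --pt "0 0 0 0.007 0 0 1" --pt "0 0 0 0.008 0 0 1" --pt "0 0 0 0.009 0 0 1" --pt "0 0 0 0.009 0 0 1"

```text
time: 6.4
tool_pos: [463.6, 208.7, 58.9]
eef_rot: [[-0.0, 0.996, 0.089], [-0.0, 0.089, -0.996], [-1.0, -0.0, 0.0]]
contact_force: [0.0, -0.9, 0.2]
gripper_width: 0.998
```

```bash
python3 - <<'E'
from h import *
st(); im=cams.read_camera('scene')[:,:,::-1]; st(); cams.read_camera('top'); st()
cv2.imwrite('pics/a5.png',cv2.resize(im[140:220,120:200],None,fx=5,fy=5))
s=status.state();print(s['torque'])
E
```

```text
t 6.4 tcp [463.6 208.7  58.9] F [ 0.01 -0.9   0.15] q [ 20.  22. 102.  -0.  57.  15.] w 1.0 jawyaw 5.1
t 6.45 tcp [463.6 208.7  59. ] F [ 0.02  0.45 -0.89] q [ 20.  22. 102.  -0.  57.  15.] w 1.0 jawyaw 5.1
t 6.5 tcp [463.6 208.7  59. ] F [ 0.29 -0.53 -0.02] q [ 20.  22. 102.  -0.  57.  15.] w 1.0 jawyaw 5.1
[ 0.03539383  0.04534008 -0.03551504]
```

play_rows --pt "0 0 0 0.001 0 0 1" --pt "0 0 0 0.002 0 0 1" --pt "0 0 0 0.003 0 0 1" --pt "0 0 0 0.004 0 0 1" --pt "0 0 0 0.005 0 0 1" --pt "0 0 0 0.006 0 0 1" --pt "0 0 0 0.007 0 0 1" --pt "0 0 0 0.008 0 0 1" --pt "0 0 0 0.009 0 0 1" --pt "0 0 0 0.01 0 0 1"

```text
time: 7.75
tool_pos: [463.6, 208.7, 48.9]
eef_rot: [[-0.0, 0.996, 0.089], [-0.0, 0.089, -0.996], [-1.0, -0.0, 0.0]]
contact_force: [0.6, -0.2, -0.4]
gripper_width: 1.0
```

```bash
python3 - <<'E'
from h import *
st(); im=cams.read_camera('scene')[:,:,::-1]; st(); b=cams.read_camera('top')[:,:,::-1]; st()
s=status.state();print(s['torque'])
cv2.imwrite('pics/a6.png',np.hstack([cv2.resize(im[130:230,100:200],None,fx=4,fy=4),cv2.resize(b[120:270,100:250],None,fx=2.667,fy=2.667)[:400]]))
E
```

```text
t 7.75 tcp [463.6 208.7  48.9] F [ 0.62 -0.19 -0.39] q [ 20.  22. 102.  -0.  55.  15.] w 1.0 jawyaw 5.1
t 7.8 tcp [463.5 208.7  48.8] F [-0.15  0.15 -0.71] q [ 20.  22. 102.  -0.  55.  15.] w 1.0 jawyaw 5.1
t 7.85 tcp [463.5 208.7  48.9] F [-0.88  0.32  0.5 ] q [ 20.  22. 102.  -0.  55.  15.] w 1.0 jawyaw 5.1
[ 0.03643068 -0.030485    0.00577574]
```

View pics/a6.png

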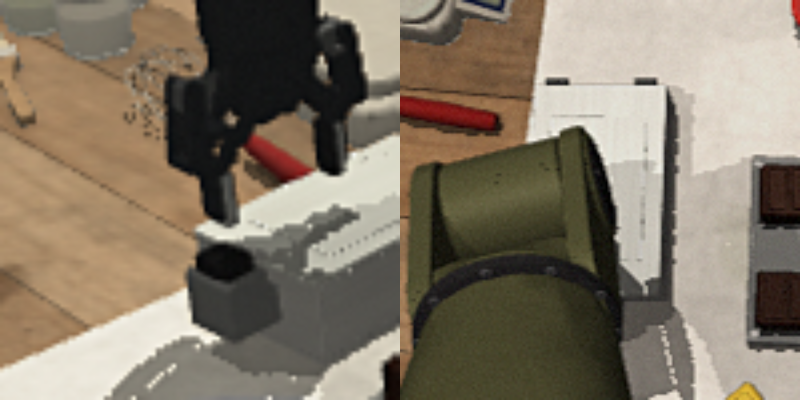

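play_rows --pt "0 0 0 0.001 0 0 1" --pt "0 0 0 0.002 0 0 1" --pt "0 0 0 0.003 0 0 1" --pt "0 0 0 0.004 0 0 1" --pt "0 0 0 0.005 0 0 1" --pt "0 0 0 0.006 0 0 1" --pt "0 0 0 0.007 0 0 1" --pt "0 0 0 0.008 0 0 1" --pt "0 0 0 0.009 0 0 1" --pt "0 0 0 0.01 0 0 1"

```text
time: 9.1
tool_pos: [463.6, 208.7, 38.9]
eef_rot: [[0.0, 0.996, 0.089], [0.0, 0.089, -0.996], [-1.0, 0.0, -0.0]]
contact_force: [0.3, 0.2, 0.1]
gripper_width: 0.997
```

```bash
python3 - <<'E'
from h import *
st(); im=cams.read_camera('scene')[:,:,::-1]; st(); b=cams.read_camera('scene'); st()
s=status.state();print(s['torque'])
d=(im[130:230,100:200].max(2)<60)
for r in range(170,205): print(r,''.join('#' if im[r,c].max()<50 else '+' if im[r,c].max()<90 else '.' for c in range(135,200)))
E
```

```text
t 9.1 tcp [463.6 208.7  38.9] F [0.26 0.24 0.1 ] q [ 20.  23. 102.   0.  54.  15.] w 1.0 jawyaw 5.1
t 9.15 tcp [463.5 208.7  38.8] F [ 0.26  0.23 -1.14] q [ 20.  23. 102.  -0.  54.  15.] w 1.0 jawyaw 5.1
t 9.2 tcp [463.6 208.7  38.9] F [ 1.05 -0.07  1.4 ] q [ 20.  23. 102.  -0.  54.  15.] w 1.0 jawyaw 5.1
[ 0.01546726 -0.02776814 -0.02087245]
170 .......############++####+++.+++............######++.............
171 .......############.#####.+++++++...........######++.............
172 .......#################+.+++++++++.........+#####++.............
173 .......#################...+++++++++.........######+.............
174 .......+###############+....+++++++++++......######..............
175 .........##############.......++++##+........######..............
176 ...........############........++++............####..............
177 ..............#######++..........................................
178 ...............######+++.........................................
179 ...............+#####+++.........................................
180 ...............+#####+++...........................
[... 994 characters left out ...]

195 ..............##############+.+.++++++++++.............++++++++++
196 ..............###############++....+++++++...........++++++++++++
197 ............++###############+++....++++.............++++++++++++
198 ............++++###########+++++.++++..++..+++++.+++.++++++++++++
199 ............#+++++#######+++++++.++++.+..++++++++.+++++++++++++++
200 ............#++++++++##+++++++++++.++++..+..++.++++++++++++++++++
201 ............#++++++++++++++++++++++++++++++.+.+++++++++++++++++++
202 ............#++++++++++++++++++++++..++++++++++++++++++++++++++++
203 ............+#+++++++++++++++++++++..+++++++.++++++++++++++++++++
204 ............+#+++++++++++++++++++++...++++++.++++++++++++++++++++
```

play_rows --pt "0 0 0 0.001 0 0 1" --pt "0 0 0 0.002 0 0 1" --pt "0 0 0 0.003 0 0 1" --pt "0 0 0 0.004 0 0 1" --pt "0 0 0 0.005 0 0 1" --pt "0 0 0 0.006 0 0 1" --pt "0 0 0 0.007 0 0 1" --pt "0 0 0 0.008 0 0 1" --pt "0 0 0 0.009 0 0 1" --pt "0 0 0 0.01 0 0 1"

```text
time: 10.45
tool_pos: [463.6, 208.7, 29.0]
eef_rot: [[0.0, 0.996, 0.089], [-0.0, 0.089, -0.996], [-1.0, 0.0, 0.0]]
contact_force: [-0.4, -0.1, 2.5]
gripper_width: 1.004
```

```bash
python3 - <<'E'
from h import *
st(); im=cams.read_camera('scene')[:,:,::-1]; st(); b=cams.read_camera('scene'); st()
s=status.state();print(s['torque'])
for r in range(176,204): print(r,''.join('#' if im[r,c].max()<50 else '+' if im[r,c].max()<90 else '.' for c in range(140,200)))
E
```

```text
t 10.45 tcp [463.6 208.7  29. ] F [-0.35 -0.13  2.46] q [ 20.  24. 103.  -0.  53.  15.] w 1.0 jawyaw 5.1
t 10.5 tcp [463.6 208.7  28.9] F [ 0.51 -0.11  0.87] q [ 20.  24. 103.   0.  53.  15.] w 1.0 jawyaw 5.1
t 10.55 tcp [463.6 208.7  29. ] F [-0.65 -0.54  0.27] q [ 20.  24. 103.  -0.  53.  15.] w 1.0 jawyaw 5.1
[-0.02171646  0.09468105 -0.02462011]
176 ...################+......++++..........#####++.............
177 ...################+....................######..............
178 ...+###############......................#####..............
179 .....#############........................####..............
180 ........##########+.........................#...............
181 ..........#######++.........................++..............
182 ...........#####+++........................+++++............
183 ...........######++........................+++++++..........
184 ...........######++.......................++++++............
185 ............#####++.....................+++++++.............
186 ............#####+++................++..+++++...............
187 ............#####+++.........
[... 371 characters left out ...]
#######+.####++++++..++++++.................+.++++
194 .........##############+++++++.++++++...............++++++++
195 .........##############+.+..+++++++++.............++++++++++
196 .........###############++...++++++++...........++++++++++++
197 .......++###############+++.+..+++++++.++.......++++++++++++
198 .......++++###########+++++.++++..+++++++++++++.++++++++++++
199 .......#+++++#######+++++++.++++.+..++++.+++.+++++++++++++++
200 .......#+++++++###+++++++++++.++++.....++.++++++++++++++++++
201 .......#++++++++++++++++++++++++++++++.+.+++++++++++++++++++
202 .......#++++++++++++++++++++++.+++++++++++++++++++++++++++++
203 .......+#+++++++++++++++++++++..+++++++.++++++++++++++++++++
```

Contact has begun on the button at TCP z≈29, so the open tips stand about 45 mm behind the stated TCP. Pressing on.

play_rows --pt "0 0 0 0.001 0 0 1" --pt "0 0 0 0.001 0 0 1" --pt "0 0 0 0.002 0 0 1" --pt "0 0 0 0.002 0 0 1" --pt "0 0 0 0.003 0 0 1" --pt "0 0 0 0.003 0 0 1" --pt "0 0 0 0.004 0 0 1" --pt "0 0 0 0.004 0 0 1" --pt "0 0 0 0.004 0 0 1" --pt "0 0 0 0.004 0 0 1"

```text
time: 11.8
tool_pos: [463.6, 208.7, 24.9]
eef_rot: [[-0.0, 0.996, 0.089], [-0.0, 0.089, -0.996], [-1.0, -0.0, 0.0]]
contact_force: [0.1, 0.4, 1.5]
gripper_width: 1.0
```

```bash
python3 - <<'E'
from h import *
st(); im=cams.read_camera('scene')[:,:,::-1]; st(); b=cams.read_camera('scene'); st()
s=status.state();print(s['torque'])
for r in range(186,204): print(r,''.join('#' if im[r,c].max()<50 else '+' if im[r,c].max()<90 else '.' for c in range(140,200)))
E
```

```text
t 11.8 tcp [463.6 208.7  24.9] F [0.14 0.43 1.47] q [ 20.  25. 103.   0.  52.  15.] w 1.0 jawyaw 5.1
t 11.85 tcp [463.6 208.7  25. ] F [0.27 0.04 0.51] q [ 20.  25. 103.   0.  52.  15.] w 1.0 jawyaw 5.1
t 11.9 tcp [463.6 208.7  25. ] F [-0.22  0.26  0.34] q [ 20.  25. 103.   0.  52.  15.] w 1.0 jawyaw 5.1
[-0.03807996  0.01622668  0.06470821]
186 ............#####+++...............+++++++..................
187 ............#####+++..............++++++++..................
188 ..........++#####++++............++++++++...................
189 ..........++#####++++...........++.++++.....................
190 ..........++#####++++...........++..+.......................
191 ..........++######+++.....+..+++++++++...................+++
192 ..........+..#####+++....+++...+++++++.................+++++
193 ...........++#++#+++#+..+++++..+++++++...............+..++++
194 ..........######+..+##++++.++++++++++..............+++++++++
195 .........##############+.++..++++++++............+++++++++++
196 .........###############++.++..+++++...+++.....+++++++++++++
197 .......++###############+++.+.++.++...++++++++++++++++++++++
198 .......++++###########+++++.++..++...++++.++++++++++++++++++
199 .......#+++++#######+++++++.+++++.+..+++++++.+++++++++++++++
200 .......#+++++++###+++++++++++++++++++++++.++++++++++++++++++
201 .......#+++++++++++++++++++++++++++++..+.+++++++++++++++++++
202 .......#++++++++++++++++++++++.+++++++++.+++++++++++++++++++
203 .......+#+++++++++++++++++++++..+++++++.++++++++++++++++++++
```

play_rows --pt "0 0 0 0.001 0 0 1" --pt "0 0 0 0.001 0 0 1" --pt "0 0 0 0.002 0 0 1" --pt "0 0 0 0.002 0 0 1" --pt "0 0 0 0.003 0 0 1" --pt "0 0 0 0.003 0 0 1" --pt "0 0 0 0.004 0 0 1" --pt "0 0 0 0.004 0 0 1" --pt "0 0 0 0.005 0 0 1" --pt "0 0 0 0.005 0 0 1"

```text
time: 13.15
tool_pos: [463.8, 208.8, 21.7]
eef_rot: [[0.0, 0.996, 0.089], [0.0, 0.089, -0.996], [-1.0, 0.0, -0.0]]
contact_force: [-8.4, -4.1, 29.7]
gripper_width: 1.003
```

```bash
python3 - <<'E'
from h import *
st(); im=cams.read_camera('scene')[:,:,::-1]
for k in range(3):cams.read_camera('scene'); st()
s=status.state();print(s['torque'])
for r in range(186,204): print(r,''.join('#' if im[r,c].max()<50 else '+' if im[r,c].max()<90 else '.' for c in range(140,200)))
E
```

```text
t 13.15 tcp [463.8 208.8  21.7] F [-8.45 -4.06 29.75] q [ 20.  25. 103.   0.  52.  15.] w 1.0 jawyaw 5.1
t 13.25 tcp [463.8 208.8  21.7] F [-9.6  -3.95 29.58] q [ 20.  25. 103.   0.  52.  15.] w 1.0 jawyaw 5.1
t 13.3 tcp [463.8 208.8  21.7] F [-9.55 -4.18 30.37] q [ 20.  25. 103.   0.  52.  15.] w 1.0 jawyaw 5.1
t 13.35 tcp [463.8 208.8  21.7] F [-9.91 -4.37 29.66] q [ 20.  25. 103.   0.  52.  15.] w 1.0 jawyaw 5.1
[-0.78553254  2.74837448  0.16663751]
186 ............#####+++.............++++++++++.................
187 ...........+#####+++............+++++++++...................
188 ...........+#####++++..........+++.++++.....................
189 ..........+.#####++++.......+..+++.++......................+
190 ..........+.#####++++.......++++++++++...................++.
191 ..........++######+++..+..+..+++++++++.................+++++
192 ..........+.######++#....+++.+++++++++...............+++++++
193 ..........+..#####++#++++..++++++++++..............+++..++++
194 ..........+++#++#+++++.++++..++++++++............+++++.+++++
195 ..........+#####+..+###+.+++++.+++++++.+++.....+++++++++++++
196 .........##############+++..+..+..++++++++++.+++++++++++++++
197 .......++###############+++.++.+++..++++.+++++++++++++++++++
198 .......++++###########+++++.++++++++...+++++++++++++++++++++
199 .......++++++#######+++++++.++++..+++++++++..+++++++++++++++
200 .......#+++++++###+++++++++++.+++++.+++++.++++++++++++++++++
201 .......#++++++++++++++++++++++++++++...+.+++++++++++++++++++
202 .......#++++++++++++++++++++++.+++++++++.+++++++++++++++++++
203 .......+++++++++++++++++++++++.+++++++++++++++++++++++++++++
```

```bash
python3 - <<'E'
from h import *
print(tin(-117,0,70),proj('scene',tin(-117,0,70)))
for z in(70,76): print(onz('scene',(155.5,193),z),onz('scene',(156.5,195.5),74), onz('scene',(183,181),z))
E
```

```text
[413.78152536 204.19598812  74.        ] [155.18487347 193.3948311 ]
[419.48124341 211.72404785  70.        ] [409.62934445 192.58512719  74.        ] [509.569052   213.02403295  70.        ]
[413.59093576 202.14972283  76.        ] [409.62934445 192.58512719  74.        ] [502.73312586 203.43606246  76.        ]
```

play_rows --pt "0 0 0 -0.003 0 0 1" --pt "0 0 0 -0.006 0 0 1" --pt "0 0 0 -0.01 0 0 1" --pt "0 0 0 -0.014 0 0 1" --pt "0 0 0 -0.015 0 0 1" --pt "0 0 0 -0.015 0 0 1" --pt "0 0 0 -0.015 0 0 1" --pt "0 0 0 -0.015 0 0 1" --pt "0 0 0 -0.015 0 0 1" --pt "0 0 0 -0.015 0 0 1"

```text
time: 14.6
tool_pos: [463.6, 208.7, 34.9]
eef_rot: [[-0.0, 0.996, 0.089], [-0.0, 0.089, -0.996], [-1.0, -0.0, 0.0]]
contact_force: [2.4, 0.1, 1.3]
gripper_width: 1.001
```

```bash
python3 - <<'E'
from h import *
a=cams.read_camera('scene')[:,:,::-1]; st()
for k in range(3):cams.read_camera('scene'); st()
cv2.imwrite('pics/a7.png',cv2.resize(a[125:225,130:240],None,fx=5,fy=5))
E
```

```text
t 14.65 tcp [463.6 208.7  35. ] F [1.94 0.37 0.71] q [ 20.  24. 103.   0.  54.  15.] w 1.0 jawyaw 5.1
t 14.7 tcp [463.6 208.7  35. ] F [0.8  0.32 1.19] q [ 20.  24. 103.  -0.  54.  15.] w 1.0 jawyaw 5.1
t 14.75 tcp [463.6 208.7  35. ] F [ 1.29 -0.16  0.91] q [ 20.  24. 103.  -0.  54.  15.] w 1.0 jawyaw 5.1
t 14.8 tcp [463.6 208.7  35. ] F [ 1.57 -0.59  0.93] q [ 20.  24. 103.   0.  54.  15.] w 1.0 jawyaw 5.1
```

View pics/a7.png

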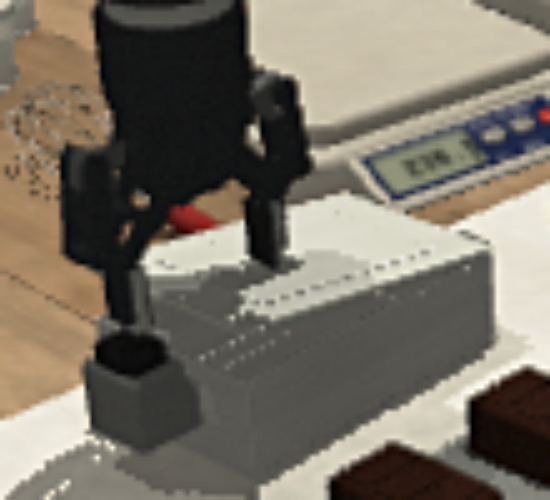

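The button did get fully pressed, and the lid is now free and resting under the rear finger at (270,262). I'll raise it gently.

play_rows --pt "0 0 0 -0.005 0 0 1" --pt "0 0 0 -0.012 0 0 1" --pt "0 0 0 -0.019 0 0 1" --pt "0 0 0 -0.026 0 0 1" --pt "0 0 0 -0.033 0 0 1" --pt "0 0 0 -0.04 0 0 1" --pt "0 0 0 -0.047 0 0 1" --pt "0 0 0 -0.054 0 0 1" --pt "0 0 0 -0.061 0 0 1" --pt "0 0 0 -0.068 0 0 1"

```text
time: 16.05
tool_pos: [463.6, 208.7, 103.4]
eef_rot: [[-0.0, 0.996, 0.089], [-0.0, 0.089, -0.996], [-1.0, -0.0, -0.0]]
contact_force: [1.0, -0.5, 0.3]
gripper_width: 0.998
```

play_rows --pt "0 0 0 -0.007 0 0 1" --pt "0 0 0 -0.014 0 0 1" --pt "0 0 0 -0.021 0 0 1" --pt "0 0 0 -0.028 0 0 1" --pt "0 0 0 -0.035 0 0 1" --pt "0 0 0 -0.042 0 0 1" --pt "0 0 0 -0.049 0 0 1" --pt "0 0 0 -0.056 0 0 1" --pt "0 0 0 -0.063 0 0 1" --pt "0 0 0 -0.07 0 0 1"

```text
time: 17.3
tool_pos: [463.5, 208.7, 173.4]
eef_rot: [[-0.0, 0.996, 0.089], [-0.0, 0.089, -0.996], [-1.0, -0.0, 0.0]]
contact_force: [-0.4, 0.4, 0.5]
gripper_width: 0.999
```

```bash
python3 - <<'E'
from h import *
st()
a=cams.read_camera('scene')[:,:,::-1]; st()
cv2.imwrite('pics/a8.png',cv2.resize(a[50:225,110:310],None,fx=3,fy=3))
E
```

```text
t 17.3 tcp [463.5 208.7 173.4] F [-0.44  0.37  0.51] q [20. 13. 96. -0. 71. 15.] w 1.0 jawyaw 5.1
t 17.35 tcp [463.9 208.8 174.3] F [-0.2   0.95  1.34] q [20. 13. 96.  0. 71. 15.] w 1.0 jawyaw 5.1
```

View pics/a8.png

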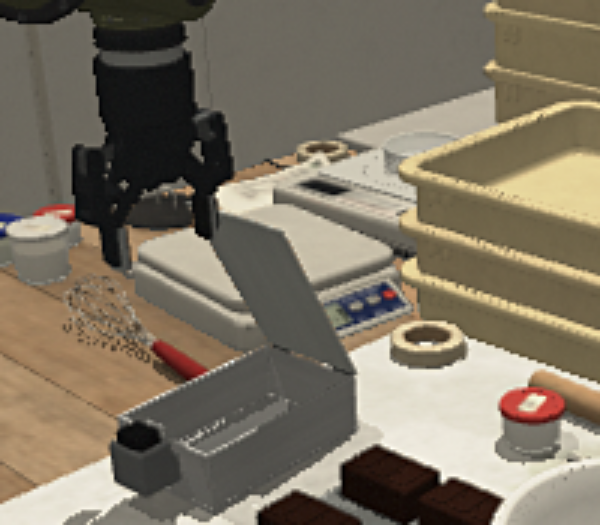

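The scene shows the lid at about 1 rad, its edge (215,230) still resting on the rear finger. Next I let it go by rising and pulling back.

play_rows --pt "0 0 0 -0.006 -0.002 0 1" --pt "0 0 0 -0.012 -0.004 0 1" --pt "0 0 0 -0.018 -0.006 0 1" --pt "0 0 0 -0.024 -0.008 0 1" --pt "0 0 0 -0.03 -0.01 0 1" --pt "0 0 0 -0.036 -0.02 0 1" --pt "0 0 0 -0.042 -0.03 0 1" --pt "0 0 0 -0.05 -0.04 0 1" --pt "0 0 0 -0.06 -0.05 0 1" --pt "0 0 0 -0.06 -0.05 0 1"

```text
time: 18.6
tool_pos: [413.6, 204.4, 234.1]
eef_rot: [[0.002, 0.996, 0.089], [0.001, 0.089, -0.996], [-1.0, 0.002, -0.001]]
contact_force: [0.3, 0.0, 0.1]
gripper_width: 1.0
```

```bash
python3 - <<'E'
from h import *
np.set_printoptions(precision=1,suppress=True)
st()
for x in(48.5,-48.5):
  for y in(43.5,-43.5): print(x,y,mld(x,y,22))
a=cams.read_camera('scene'); 
for d in nets.pinpoint('lid_edge','scene')[:2]: print(d)
print('edge open',proj('scene',T+rz(TY)@np.array([95+15,0,54+190])), 'edge 1rad',proj('scene',T+rz(TY)@np.array([95-103,0,54+160])))
p=mld(-48.5,43.5,0);p[2]=40; go(p,MY)
E
```

```text
t 18.6 tcp [413.6 204.4 234.1] F [0.3 0.  0.1] q [22.  4. 98.  0. 78. 17.] w 1.0 jawyaw 5.1
48.5 43.5 [545.3  33.9  22. ]
48.5 -43.5 [551.5 -52.9  22. ]
-48.5 43.5 [448.5  26.9  22. ]
-48.5 -43.5 [454.7 -59.9  22. ]
{'position': [214.2, 100.0], 'confidence': 0.68}
edge open [212.9 104.5] edge 1rad [181.6 127.7]
go [ 1. -0. -0.] [0.2 0.  0.2]
```

play_rows --pt "1 0 0 0.194 0.019 0.18 1" --pt "1 0 0 0.194 0.019 0.18 1" --pt "1 0 0 0.194 0.019 0.18 1" --pt "1 0 0 0.194 0.019 0.18 1" --pt "1 0 0 0.194 0.019 0.18 1" --pt "1 0 0 0.194 0.019 0.18 1" --pt "1 0 0 0.194 0.019 0.18 1" --pt "1 0 0 0.194 0.019 0.18 1" --pt "1 0 0 0.194 0.019 0.18 1" --pt "1 0 0 0.194 0.019 0.18 1"

```text
time: 19.95
tool_pos: [448.8, 26.9, 39.3]
eef_rot: [[0.001, 0.997, 0.072], [-0.0, 0.072, -0.997], [-1.0, 0.001, 0.0]]
contact_force: [0.6, -0.0, -0.6]
gripper_width: 1.001
```

```bash
python3 - <<'E'
from h import *
st()
a=cams.read_camera('scene')[:,:,::-1]; st()
cv2.imwrite('pics/b1.png',cv2.resize(a[130:290,150:350],None,fx=4,fy=3.75))
E
```

```text
t 19.95 tcp [448.8  26.9  39.3] F [ 0.62 -0.04 -0.62] q [ -1.  17. 112.   0.  51.  -5.] w 1.0 jawyaw 4.1
t 20.0 tcp [448.8  26.8  39.2] F [-0.01 -0.48  0.09] q [ -1.  17. 112.  -0.  51.  -5.] w 1.0 jawyaw 4.1
```

View pics/b1.png

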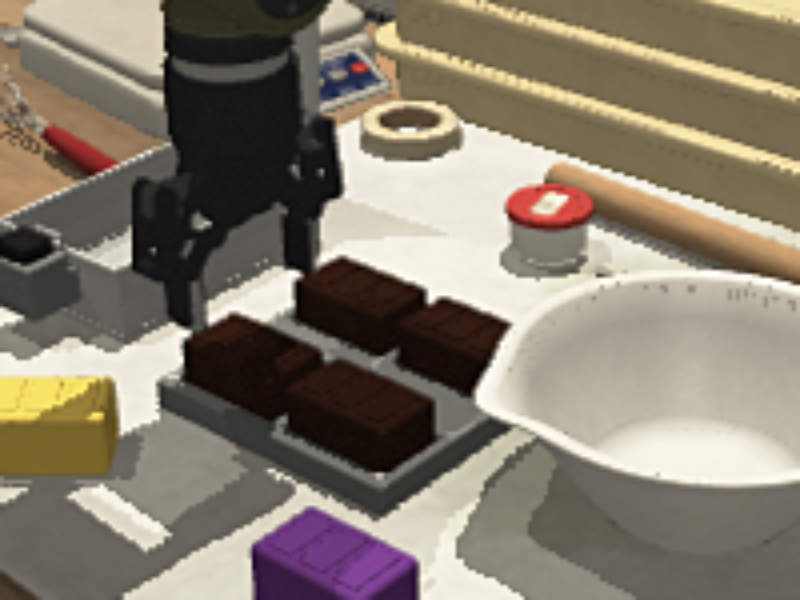

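The tips straddle the front-left bar at about z=85. Lowering around it.

play_rows --pt "0 0 0 0.01 0 0 1" --pt "0 0 0 0.02 0 0 1" --pt "0 0 0 0.03 0 0 1" --pt "0 0 0 0.036 0 0 1" --pt "0 0 0 0.04 0 0 1" --pt "0 0 0 0.043 0 0 1" --pt "0 0 0 0.046 0 0 1" --pt "0 0 0 0.049 0 0 1" --pt "0 0 0 0.05 0 0 1" --pt "0 0 0 0.05 0 0 1"

```text
time: 21.25
tool_pos: [448.7, 26.7, -11.0]
eef_rot: [[0.0, 0.997, 0.071], [0.0, 0.071, -0.997], [-1.0, 0.0, -0.0]]
contact_force: [-0.9, 0.3, 0.4]
gripper_width: 1.004
```

play_rows --pt "0 0 0 0 0 0 0.7" --pt "0 0 0 0 0 0 0.6" --pt "0 0 0 0 0 0 0.5" --pt "0 0 0 0 0 0 0.4" --pt "0 0 0 0 0 0 0.3" --pt "0 0 0 0 0 0 0.3" --pt "0 0 0 0 0 0 0.3" --pt "0 0 0 0 0 0 0.3" --pt "0 0 0 0 0 0 0.3" --pt "0 0 0 0 0 0 0.3"

```text
time: 22.5
tool_pos: [449.4, 26.7, -10.5]
eef_rot: [[0.002, 0.997, 0.071], [-0.0, 0.071, -0.997], [-1.0, 0.002, 0.0]]
contact_force: [1.8, 0.6, 5.6]
gripper_width: 0.55
```

```bash
python3 - <<'E'
from h import *
st()
a=cams.read_camera('scene')[:,:,::-1]; st()
cv2.imwrite('pics/b2.png',cv2.resize(a[160:280,170:330],None,fx=4,fy=4))
E
```

```text
t 22.5 tcp [449.4  26.7 -10.5] F [1.82 0.59 5.63] q [ -1.  23. 113.   0.  45.  -5.] w 0.55 jawyaw 4.1
t 22.55 tcp [449.3  26.7 -10.5] F [ 0.9  -0.06  5.61] q [ -1.  23. 113.   0.  45.  -5.] w 0.55 jawyaw 4.1
```

View pics/b2.png

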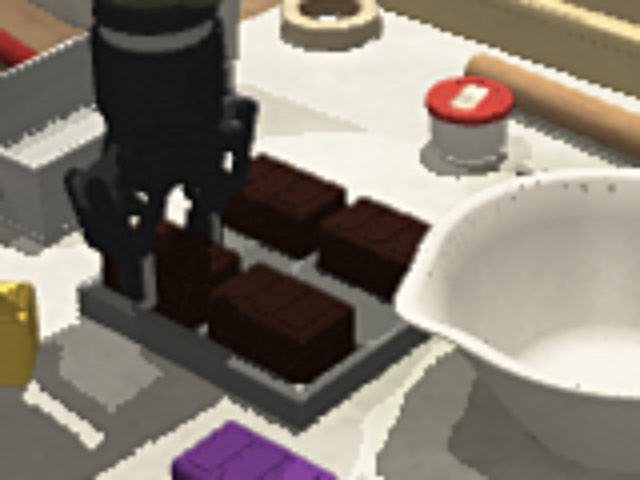

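The bar is gripped (opening 0.55, about 47 mm), somewhat towards its +y end. The finger is at (135,290), with the bar face spanning x=105 to 195. Lifting and weighing.

play_rows --pt "0 0 0 -0.008 0 0 0.3" --pt "0 0 0 -0.02 0 0 0.3" --pt "0 0 0 -0.04 0 0 0.3" --pt "0 0 0 -0.06 0 0 0.3" --pt "0 0 0 -0.08 0 0 0.3" --pt "0 0 0 -0.1 0 0 0.3" --pt "0 0 0 -0.11 0 0 0.3" --pt "0 0 0 -0.11 0 0 0.3" --pt "0 0 0 -0.11 0 0 0.3" --pt "0 0 0 -0.11 0 0 0.3"

```text
time: 23.8
tool_pos: [448.3, 26.7, 98.3]
eef_rot: [[-0.001, 0.997, 0.071], [0.0, 0.071, -0.997], [-1.0, -0.001, -0.0]]
contact_force: [-1.0, 1.4, -2.7]
gripper_width: 0.551
```

```bash
cat >> h.py <<'E'
def weigh(n=6):
    F=[];Q=[]
    for k in range(n):
        cams.read_camera('scene'); s=status.state(); F.append(s['contact_force']);Q.append(s['torque'])
    print('W',np.mean(F,0).round(2),'+-',(np.std(F,0)/n**.5).round(2),'M',np.mean(Q,0).round(3))
E
python3 - <<'E'
from h import *
np.set_printoptions(precision=1,suppress=True)
st(); weigh(); st()
print(onz('scene',(205,236.),27))
a=cams.read_camera('scene')
p=tin(-42,0,0);p[2]=110;print(p)
E
```

```text
t 23.8 tcp [448.3  26.7  98.3] F [-1.   1.4 -2.7] q [ -1.  11. 109.  -0.  60.  -5.] w 0.55 jawyaw 4.1
W [-0.1 -0.3 -2.3] +- [0.1 0.2 0.2] M [0. 0. 0.]
t 24.1 tcp [448.7  26.7  98.9] F [ 0.4 -0.3 -1.6] q [ -1.  11. 109.   0.  60.  -5.] w 0.56 jawyaw 4.1
[419.   19.6  27. ]
[488.5 211.  110. ]
```

It is solid: 2.3 N. Moving it to the rear slot of the tin.

play_rows --pt "-10 0 0 -0.01 0.013 -0.018 0.3" --pt "-20 0 0 -0.01 0.026 -0.036 0.3" --pt "-30 0 0 -0.01 0.042 -0.06 0.3" --pt "-40 0 0 -0.01 0.058 -0.082 0.3" --pt "-50 0 0 -0.01 0.072 -0.102 0.3" --pt "-60 0 0 -0.01 0.086 -0.122 0.3" --pt "-70 0 0 -0.01 0.1 -0.142 0.3" --pt "-80 0 0 -0.01 0.114 -0.162 0.3" --pt "-90 0 0 -0.01 0.1287 -0.1824 0.3" --pt "-91 0 0 -0.01 0.1287 -0.1824 0.3"

```text
time: 25.4
tool_pos: [564.2, 218.8, 108.5]
eef_rot: [[-0.0, -0.092, 0.996], [-0.0, 0.996, 0.092], [-1.0, 0.0, -0.0]]
contact_force: [-0.7, -0.4, -3.3]
gripper_width: 0.55
```

```bash
python3 - <<'E'
from h import *
st(); p=tin(34,0,0);p[2]=-10; go(p,95.2)
a=cams.read_camera('scene')[:,:,::-1]; st()
cv2.imwrite('pics/b3.png',cv2.resize(a[70:230,130:290],None,fx=3.7,fy=3.7))
E
```

```text
t 25.4 tcp [564.2 218.8 108.5] F [-0.68 -0.44 -3.28] q [ 18.  29.  83.   0.  68. -78.] w 0.55 jawyaw 95.3
go [ 0.1 -0.  -0. ] [ 1.185e-01 -9.000e-04 -1.000e-04]
t 25.45 tcp [563.9 218.  108.5] F [-0.95 -0.08 -2.42] q [ 18.  29.  83.  -0.  68. -77.] w 0.55 jawyaw 95.1
```

View pics/b3.png

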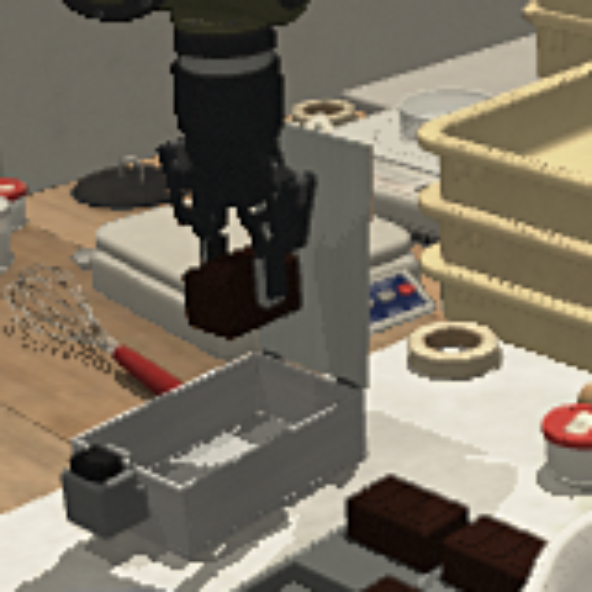

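The bar is held lengthwise along the tin's x over the rear half, with the finger at (270,285), about mid-bar. Lowering it in.

play_rows --pt "0 0 0 0.015 0 0.006 0.3" --pt "0 0 0 0.03 0 0.006 0.3" --pt "0 0 0 0.048 0 0.006 0.3" --pt "0 0 0 0.066 0 0.006 0.3" --pt "0 0 0 0.084 0 0.006 0.3" --pt "0 0 0 0.098 0 0.006 0.3" --pt "0 0 0 0.108 0 0.006 0.3" --pt "0 0 0 0.113 0 0.006 0.3" --pt "0 0 0 0.116 0 0.006 0.3" --pt "0 0 0 0.118 0 0.006 0.3"

```text
time: 26.7
tool_pos: [570.3, 218.4, -8.8]
eef_rot: [[0.001, -0.089, 0.996], [0.0, 0.996, 0.089], [-1.0, 0.0, 0.001]]
contact_force: [-0.1, 0.7, -2.7]
gripper_width: 0.549
```

```bash
python3 - <<'E'
from h import *
st(); weigh(3)
E
```

```text
t 26.7 tcp [570.3 218.4  -8.8] F [-0.06  0.66 -2.67] q [ 18.  38.  86.  -0.  56. -78.] w 0.55 jawyaw 95.1
W [-0.05 -0.07 -2.61] +- [0.19 0.13 0.11] M [-0.003  0.027  0.015]
```

Still hanging about 2 mm above the floor. I'll lower 2 mm, release and rise.

play_rows --pt "0 0 0 0.001 0 0 0.3" --pt "0 0 0 0.002 0 0 0.3" --pt "0 0 0 0.002 0 0 0.6" --pt "0 0 0 0.002 0 0 0.7" --pt "0 0 0 0.002 0 0 0.75" --pt "0 0 0 0.002 0 0 0.75" --pt "0 0 0 -0.02 0 0 0.75" --pt "0 0 0 -0.06 0 0 0.75" --pt "0 0 0 -0.11 0 0 0.75" --pt "0 0 0 -0.13 0 0 0.75"

```text
time: 28.1
tool_pos: [570.9, 218.6, 124.3]
eef_rot: [[0.004, -0.089, 0.996], [0.001, 0.996, 0.089], [-1.0, 0.001, 0.004]]
contact_force: [-0.6, -0.1, -1.1]
gripper_width: 0.75
```

```bash
python3 - <<'E'
from h import *
st(); im=cams.read_camera('top'); 
def ctr(c0,r0,c1,r1,z):
    d=((im.sum(2)<170)&(im[:,:,0].astype(int)-im[:,:,2]>3)).astype(np.uint8)[r0:r1,c0:c1]
    n,l,s,c=cv2.connectedComponentsWithStats(d)
    for k in range(1,n):
        if s[k,4]>60: print(s[k],onz('top',c[k]+[c0,r0],z).round(1))
ctr(130,130,330,260,45)
p=mld(-48.5,-43.5,0);p[2]=120; go(p,MY)
E
```

```text
t 28.1 tcp [570.9 218.6 124.3] F [-0.58 -0.12 -1.08] q [ 18.  29.  82.   0.  70. -78.] w 0.75 jawyaw 95.1
[  0   0  28  20 382] [655.4 311.3  45. ]
[  22    0   44  130 2019] [516.  209.8  45. ]
[105  52  32  24 678] [545.5  34.5  45. ]
[140  52  33  24 681] [551.2 -51.   45. ]
[140  93  33  24 705] [455.7 -58.1  45. ]
go [91.   0.2 -0.3] [ 0.0046 -0.2672 -0.141 ]
```

play_rows --pt "9 0 0 -0.01 -0.026 -0.014 1" --pt "19 0 0 -0.02 -0.055 -0.028 1" --pt "29 0 0 -0.02 -0.085 -0.042 1" --pt "39 0 0 -0.02 -0.115 -0.058 1" --pt "49 0 0 -0.02 -0.145 -0.075 1" --pt "59 0 0 -0.01 -0.175 -0.092 1" --pt "69 0 0 0 -0.205 -0.11 1" --pt "79 0 0 0.004 -0.235 -0.125 1" --pt "89 0 0 0.004 -0.267 -0.141 1" --pt "91 0 0 0.004 -0.267 -0.141 1"

```text
time: 29.4
tool_pos: [452.5, -61.5, 116.5]
eef_rot: [[-0.001, 0.998, 0.066], [0.0, 0.066, -0.998], [-1.0, -0.001, -0.0]]
contact_force: [0.1, 0.1, 0.3]
gripper_width: 1.002
```

```bash
python3 - <<'E'
from h import *
st(); p=mld(-48.5,-43.5,0);p[2]=-11;p[1]+=.5; go(p,MY)
E
```

```text
t 29.4 tcp [452.5 -61.5 116.5] F [0.07 0.09 0.31] q [-12.  11. 107.  -0.  62. -16.] w 1.0 jawyaw 3.8
go [-0.3 -0.   0. ] [ 0.1275  0.0025 -0.002 ]
```

play_rows --pt "0 0 0 0.025 0.001 -0.001 1" --pt "0 0 0 0.05 0.001 -0.001 1" --pt "0 0 0 0.08 0.001 -0.001 1" --pt "0 0 0 0.1 0.001 -0.001 1" --pt "0 0 0 0.115 0.001 -0.001 1" --pt "0 0 0 0.123 0.001 -0.001 1" --pt "0 0 0 0.127 0.001 -0.001 1" --pt "0 0 0 0.127 0.001 -0.001 0.7" --pt "0 0 0 0.127 0.001 -0.001 0.5" --pt "0 0 0 0.127 0.001 -0.001 0.3"

```text
time: 30.65
tool_pos: [455.4, -59.3, -9.1]
eef_rot: [[0.003, 0.997, 0.071], [-0.0, 0.071, -0.997], [-1.0, 0.003, 0.001]]
contact_force: [3.7, 1.3, 5.6]
gripper_width: 0.552
```

play_rows --pt "0 0 0 0 0 0 0.3" --pt "0 0 0 0 0 0 0.3" --pt "0 0 0 0 0 0 0.3" --pt "0 0 0 -0.008 0 0 0.3" --pt "0 0 0 -0.025 0 0 0.3" --pt "0 0 0 -0.05 0 0 0.3" --pt "0 0 0 -0.08 0 0 0.3" --pt "0 0 0 -0.11 0 0 0.3" --pt "0 0 0 -0.12 0 0 0.3" --pt "0 0 0 -0.12 0 0 0.3"

```text
time: 31.9
tool_pos: [454.1, -59.1, 109.8]
eef_rot: [[0.0, 0.997, 0.071], [-0.0, 0.071, -0.997], [-1.0, 0.0, 0.0]]
contact_force: [0.5, 0.3, -1.0]
gripper_width: 0.548
```

```bash
python3 - <<'E'
from h import *
st(); weigh(); st(); p=tin(-42,0,0);p[2]=115; go(p,95.2)
a=cams.read_camera('top'); print([ (d['confidence'],onz('top',d['position'],0).round(0)) for d in nets.pinpoint('bowl','top')])
E
```

```text
t 31.9 tcp [454.1 -59.1 109.8] F [ 0.47  0.29 -1.03] q [-12.  11. 107.  -0.  61. -16.] w 0.55 jawyaw 4.1
W [ 0.28 -0.11 -1.  ] +- [0.25 0.17 0.1 ] M [-0.003  0.014  0.005]
t 32.2 tcp [453.9 -59.  109.2] F [-0.43  0.39 -1.09] q [-12.  11. 107.  -0.  61. -16.] w 0.55 jawyaw 4.1
go [-91.1  -0.1   0. ] [-0.0057  0.0538 -0.2669]
[(0.61, array([549.,  44.,   0.]))]
```

```bash
python3 - <<'E'
from h import *
a=cams.read_camera('scene'); print([ (d['confidence'],d['position'],onz('scene',d['position'],0).round(0)) for d in nets.pinpoint('bowl','scene')])
print([ (d['confidence'],d['position']) for d in nets.recognise('bowl','scene')])
a=cams.read_camera('top');print([ (d['confidence'],d['position'],onz('top',d['position'],94).round(0)) for d in nets.recognise('bowl','top')])
cv2.imwrite('pics/c1.png',cv2.resize(a[100:300,150:450,::-1],None,fx=2.6,fy=2.6)); print(proj('top',B))
E
```

```text
[(0.76, [319.5, 262.6], array([ 552., -217.,    0.]))]
[(0.96, [323.8, 235.1])]
[(0.67, [364.7, 190.8], array([ 563., -226.,   94.]))]
[350.46010103 200.66212317]
```

View pics/c1.png

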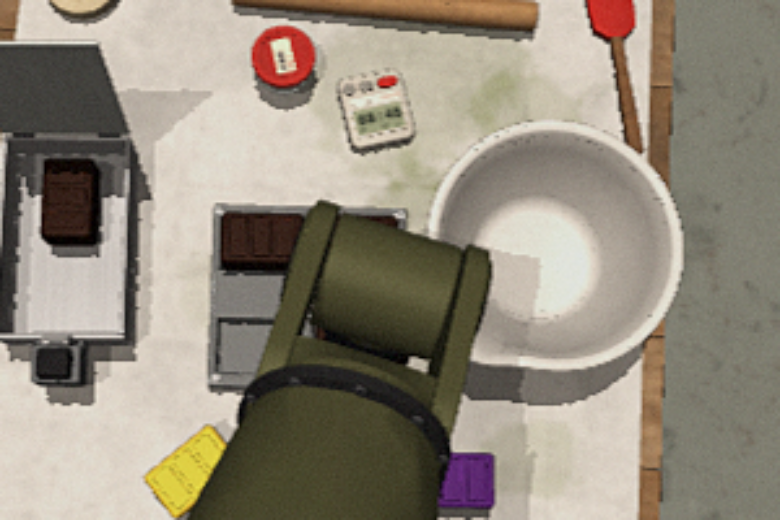

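```bash
python3 - <<'E'
from h import *
print(onz('top',(363.6,193.8),94),onz('top',(358.6,198.8),6),onz('top',(351.9,201),0))
b=onz('top',(363.6,193.8),94)
p=mld(0,0,0)
E
```

```text
[ 556.21743231 -223.84459231   94.        ] [ 562.3184838  -230.61939391    6.        ] [ 556.48603443 -215.59185537    0.        ]
```

The top view shows a bar lying in the rear of the tin at (70,200). The bowl is unmoved with its rim centre at (556,245), and one mould cavity is empty. This bar weighs about 1.0 N, so it is hollow and goes in the bowl.

play_rows --pt "0 0 0 -0.015 0.01 0.02 0.3" --pt "0 0 0 -0.02 0.025 0.06 0.3" --pt "0 0 0 -0.02 0.045 0.11 0.3" --pt "0 0 0 -0.02 0.064 0.15 0.3" --pt "0 0 0 -0.02 0.064 0.169 0.3" --pt "0 0 0 -0.02 0.064 0.169 0.3" --pt "0 0 0 0.01 0.064 0.169 0.3" --pt "0 0 0 0.05 0.064 0.169 0.3" --pt "0 0 0 0.08 0.064 0.169 0.3" --pt "0 0 0 0.095 0.064 0.169 0.3"

```text
time: 33.8
tool_pos: [529.8, -221.8, 14.2]
eef_rot: [[-0.001, 0.997, 0.072], [0.001, 0.072, -0.997], [-1.0, -0.001, -0.001]]
contact_force: [3.3, 2.2, 7.2]
gripper_width: 0.55
```

```bash
python3 - <<'E'
from h import *
st(); weigh(4); st()
E
```

```text
t 33.8 tcp [ 529.8 -221.8   14.2] F [3.31 2.19 7.16] q [-26.  33.  92.   0.  55. -31.] w 0.55 jawyaw 4.1
W [ 0.16  1.16 -0.11] +- [0.57 0.6  0.92] M [ 0.167 -0.081  0.005]
t 34.0 tcp [ 530.5 -222.9   16. ] F [-0.04  0.01 -0.84] q [-26.  32.  92.  -0.  56. -31.] w 0.55 jawyaw 4.1
```

play_rows --pt "0 0 0 0 0 0 0.6" --pt "0 0 0 0 0 0 0.65" --pt "0 0 0 0 0 0 0.7" --pt "0 0 0 0 0 0 0.7" --pt "0 0 0 0 0 0 0.7" --pt "0 0 0 -0.02 0 0 0.7" --pt "0 0 0 -0.05 0 0 0.7" --pt "0 0 0 -0.09 0 0 0.8" --pt "0 0 0 -0.12 0 0 1" --pt "0 0 0 -0.12 0 0 1"

```text
time: 35.25
tool_pos: [530.9, -223.5, 137.2]
eef_rot: [[0.003, 0.997, 0.071], [-0.002, 0.071, -0.997], [-1.0, 0.003, 0.002]]
contact_force: [-0.4, -0.2, -0.3]
gripper_width: 1.0
```

```bash
python3 - <<'E'
from h import *
st(); p=np.array([551.,-51.5,120]); go(p,MY)
E
```

```text
t 35.25 tcp [ 530.9 -223.5  137.2] F [-0.36 -0.25 -0.29] q [-26.  24.  87.  -0.  69. -31.] w 1.0 jawyaw 4.1
go [-0.   0.1 -0.2] [ 0.017   0.0322 -0.1701]
```

play_rows --pt "0 0 0 0 0.006 -0.03 1" --pt "0 0 0 0.01 0.018 -0.09 1" --pt "0 0 0 0.017 0.028 -0.14 1" --pt "0 0 0 0.017 0.032 -0.17 1" --pt "0 0 0 0.017 0.032 -0.17 1" --pt "0 0 0 0.04 0.032 -0.17 1" --pt "0 0 0 0.07 0.032 -0.17 1" --pt "0 0 0 0.1 0.032 -0.17 1" --pt "0 0 0 0.13 0.032 -0.17 1" --pt "0 0 0 0.14 0.032 -0.17 1"

```text
time: 36.5
tool_pos: [548.6, -51.9, -7.1]
eef_rot: [[-0.003, 0.998, 0.071], [0.0, 0.071, -0.998], [-1.0, -0.003, -0.001]]
contact_force: [0.7, -0.9, 0.4]
gripper_width: 1.0
```

```bash
python3 - <<'E'
from h import *
st(); p=mld(48.5,-43.5,0);p[2]=-10.5;p[1]+=.5; go(p,MY)
E
```

```text
t 36.5 tcp [548.6 -51.9  -7.1] F [ 0.73 -0.94  0.43] q [ -9.  32.  96.  -0.  52. -13.] w 1.0 jawyaw 4.0
go [-0.1 -0.   0.2] [0.0034 0.0028 0.0008]
```

play_rows --pt "0 0 0 0.001 0.001 0 0.7" --pt "0 0 0 0.001 0.001 0 0.5" --pt "0 0 0 0.001 0.001 0 0.3" --pt "0 0 0 0.001 0.001 0 0.3" --pt "0 0 0 0.001 0.001 0 0.3" --pt "0 0 0 -0.008 0.001 0 0.3" --pt "0 0 0 -0.03 0.001 0 0.3" --pt "0 0 0 -0.06 0.001 0 0.3" --pt "0 0 0 -0.1 0.001 0 0.3" --pt "0 0 0 -0.12 0.001 0 0.3"

```text
time: 37.75
tool_pos: [551.1, -51.2, 117.3]
eef_rot: [[0.002, 0.997, 0.071], [-0.0, 0.071, -0.997], [-1.0, 0.002, 0.0]]
contact_force: [-0.4, 0.2, -2.3]
gripper_width: 0.549
```

```bash
python3 - <<'E'
from h import *
cams.read_camera('scene');cams.read_camera('scene');st(); weigh(6); st(); p=tin(-42,0,0);p[2]=115; go(p,95.2); p=np.array([584,-223,125]);go(p,MY)
E
```

```text
t 37.85 tcp [551.6 -51.3 117.2] F [ 1.5  -0.12 -1.9 ] q [ -9.  22.  92.  -0.  66. -13.] w 0.55 jawyaw 4.1
W [ 0.11 -0.08 -2.61] +- [0.06 0.17 0.22] M [-0.012 -0.002 -0.016]
t 38.15 tcp [550.4 -51.1 113.8] F [ 0.17 -0.01 -2.25] q [ -9.  22.  92.  -0.  66. -13.] w 0.55 jawyaw 4.1
go [-91.1  -0.1   0.1] [-0.001  -0.043  -0.2658]
go [-0.  -0.   0.1] [-0.0113  0.0213  0.1739]
```

It is solid (2.6 N), so it goes in the tin's front slot.

play_rows --pt "-10 0 0 -0.005 -0.005 -0.027 0.3" --pt "-20 0 0 -0.01 -0.01 -0.055 0.3" --pt "-30 0 0 -0.01 -0.015 -0.085 0.3" --pt "-40 0 0 -0.01 -0.02 -0.115 0.3" --pt "-50 0 0 -0.01 -0.025 -0.145 0.3" --pt "-60 0 0 -0.01 -0.03 -0.175 0.3" --pt "-70 0 0 -0.01 -0.035 -0.205 0.3" --pt "-80 0 0 -0.005 -0.04 -0.235 0.3" --pt "-90 0 0 -0.001 -0.043 -0.266 0.3" --pt "-91 0 0 -0.001 -0.043 -0.266 0.3"

```text
time: 39.4
tool_pos: [488.2, 212.4, 115.0]
eef_rot: [[-0.002, -0.093, 0.996], [-0.0, 0.996, 0.093], [-1.0, -0.0, -0.002]]
contact_force: [-0.3, -0.1, -1.9]
gripper_width: 0.549
```

```bash
python3 - <<'E'
from h import *
a=cams.read_camera('scene');st(); p=tin(-42,0,0);p[2]=-8; go(p,95.2); cv2.imwrite('pics/c2.png',cv2.resize(a[100:230,130:290,::-1],None,fx=4,fy=4))
E
```

```text
t 39.45 tcp [488.6 211.4 115.2] F [-0.47 -1.08 -1.98] q [ 19.  20.  95.  -0.  65. -76.] w 0.55 jawyaw 95.2
go [-0.  -0.1  0. ] [ 0.1232 -0.0004  0.    ]
```

View pics/c2.png

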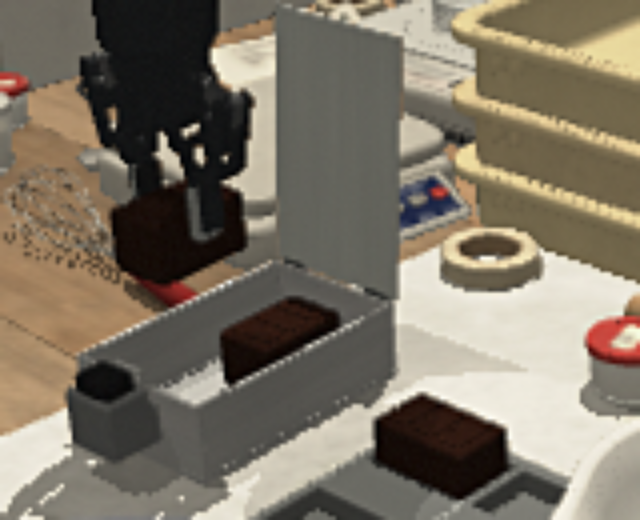

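The second solid bar hangs over the front half, and the first lies in the rear half at (280,340). I'll check the gap numerically before lowering.

```bash
python3 - <<'E'
from h import *
for p,z in(((71,158),48),((71,244),4),((71,244),48)):
    w=onz('top',np.array(p)/2.6+[150,100],z); print(rz(-TY)@(w-T))
# in-hand bar long side bottom, scene: px (155,283)->(245,250)
for p,z in(((155,283),113+13),((245,248),113+13),((220,385),4),((340,325),48)):
    w=onz('scene',np.array(p)/4+[130,100],z); print('s',rz(-TY)@(w-T))
E
```

```text
[75.28118306 -3.44856118 44.        ]
[2.6838053  1.50992018 0.        ]
[-6.28524226 -6.9173105  44.        ]
s [-75.69035757 -12.97498556 122.        ]
s [ -4.04892606 -20.6156048  122.        ]
s [ 2.44743516 25.02246084  0.        ]
s [ 61.19954659 -39.05540282  44.        ]
```

play_rows --pt "0 0 0 0.02 0 -0.003 0.3" --pt "0 0 0 0.04 0 -0.003 0.3" --pt "0 0 0 0.06 0 -0.003 0.3" --pt "0 0 0 0.08 0 -0.003 0.3" --pt "0 0 0 0.095 0 -0.003 0.3" --pt "0 0 0 0.108 0 -0.003 0.3" --pt "0 0 0 0.115 0 -0.003 0.3" --pt "0 0 0 0.118 0 -0.003 0.3" --pt "0 0 0 0.12 0 -0.003 0.3" --pt "0 0 0 0.12 0 -0.003 0.3"

```text
time: 40.7
tool_pos: [486.2, 210.9, -3.8]
eef_rot: [[0.0, -0.089, 0.996], [0.0, 0.996, 0.089], [-1.0, 0.0, 0.0]]
contact_force: [-0.4, -0.6, -3.0]
gripper_width: 0.547
```

```bash
python3 - <<'E'
from h import *
st(); weigh(3)
E
```

```text
t 40.7 tcp [486.2 210.9  -3.8] F [-0.41 -0.57 -2.97] q [ 19.  30. 100.  -0.  50. -76.] w 0.55 jawyaw 95.1
W [ 0.5   0.31 -2.33] +- [0.26 0.34 0.19] M [-0.016 -0.021 -0.011]
```

play_rows --pt "0 0 0 0.002 0 0 0.3" --pt "0 0 0 0.004 0 0 0.3" --pt "0 0 0 0.004 0 0 0.6" --pt "0 0 0 0.004 0 0 0.7" --pt "0 0 0 0.004 0 0 0.75" --pt "0 0 0 0.004 0 0 0.75" --pt "0 0 0 -0.02 0 0 0.75" --pt "0 0 0 -0.06 0 0 0.75" --pt "0 0 0 -0.11 0 0 0.75" --pt "0 0 0 -0.13 0 0 0.75"

```text
time: 42.1
tool_pos: [486.9, 211.1, 128.8]
eef_rot: [[0.004, -0.089, 0.996], [0.001, 0.996, 0.089], [-1.0, 0.001, 0.004]]
contact_force: [-0.7, -0.2, -1.2]
gripper_width: 0.749
```

```bash
python3 - <<'E'
from h import *
st(); p=mld(48.5,43.5,0);p[2]=110; go(p,MY)
E
```

```text
t 42.1 tcp [486.9 211.1 128.8] F [-0.71 -0.25 -1.24] q [ 19.  19.  95.  -0.  66. -76.] w 0.75 jawyaw 95.1
go [91.   0.1 -0.2] [ 0.0188 -0.1818  0.0424]
```

play_rows --pt "9 0 0 -0.01 -0.015 0.004 1" --pt "19 0 0 -0.01 -0.035 0.008 1" --pt "29 0 0 -0.01 -0.055 0.013 1" --pt "39 0 0 -0.01 -0.075 0.018 1" --pt "49 0 0 0 -0.095 0.023 1" --pt "59 0 0 0.01 -0.118 0.028 1" --pt "69 0 0 0.015 -0.14 0.033 1" --pt "79 0 0 0.018 -0.16 0.038 1" --pt "89 0 0 0.018 -0.182 0.042 1" --pt "91 0 0 0.018 -0.182 0.042 1"

```text
time: 43.35
tool_pos: [544.1, 32.3, 107.8]
eef_rot: [[-0.0, 0.998, 0.068], [-0.0, 0.068, -0.998], [-1.0, -0.0, 0.0]]
contact_force: [0.5, -0.3, -0.9]
gripper_width: 0.999
```

```bash
python3 - <<'E'
from h import *
cams.read_camera('scene');st(); p=mld(48.5,43.5,0);p[2]=-10; go(p,MY)
E
```

```text
t 43.4 tcp [544.   33.1 107.9] F [0.01 0.07 0.4 ] q [-0. 22. 94.  0. 64. -4.] w 1.0 jawyaw 4.0
go [-0.1 -0.   0. ] [ 0.1179  0.0014 -0.0007]
```

play_rows --pt "0 0 0 0.025 0.001 0 1" --pt "0 0 0 0.05 0.001 0 1" --pt "0 0 0 0.075 0.001 0 1" --pt "0 0 0 0.095 0.001 0 1" --pt "0 0 0 0.11 0.001 0 1" --pt "0 0 0 0.116 0.001 0 1" --pt "0 0 0 0.117 0.001 0 1" --pt "0 0 0 0.117 0.001 0 0.7" --pt "0 0 0 0.117 0.001 0 0.5" --pt "0 0 0 0.117 0.001 0 0.3"

```text
time: 44.65
tool_pos: [546.1, 33.3, -8.1]
eef_rot: [[0.003, 0.997, 0.071], [0.0, 0.071, -0.997], [-1.0, 0.003, 0.0]]
contact_force: [4.0, -0.3, 7.8]
gripper_width: 0.551
```

play_rows --pt "0 0 0 0 0 0 0.3" --pt "0 0 0 0 0 0 0.3" --pt "0 0 0 0 0 0 0.3" --pt "0 0 0 -0.008 0 0 0.3" --pt "0 0 0 -0.025 0 0 0.3" --pt "0 0 0 -0.05 0 0 0.3" --pt "0 0 0 -0.08 0 0 0.3" --pt "0 0 0 -0.11 0 0 0.3" --pt "0 0 0 -0.13 0 0 0.3" --pt "0 0 0 -0.13 0 0 0.3"

```text
time: 45.9
tool_pos: [545.3, 33.3, 122.1]
eef_rot: [[0.002, 0.997, 0.071], [-0.0, 0.071, -0.997], [-1.0, 0.002, 0.0]]
contact_force: [0.3, -0.7, -1.6]
gripper_width: 0.546
```

```bash
python3 - <<'E'
from h import *
cams.read_camera('scene');st(); weigh(6); 
a=cams.read_camera('scene'); print([ (d['confidence'],d['position'],onz('scene',d['position'],0).round(0)) for d in nets.pinpoint('bowl','scene')])
a=cams.read_camera('top');print([ (d['confidence'],d['position'],onz('top',d['position'],0).round(0)) for d in nets.pinpoint('bowl','top')])
cv2.imwrite('pics/d1.png',cv2.resize(a[90:290,120:420,::-1],None,fx=2.6,fy=2.6)); st()
go([584,-223,130],MY)
E
```

```text
t 45.95 tcp [544.8  33.3 120.8] F [ 1.    0.05 -0.37] q [-0. 21. 93. -0. 66. -4.] w 0.55 jawyaw 4.1
W [-0.13 -0.31 -0.55] +- [0.14 0.2  0.26] M [-0.018 -0.009 -0.004]
[(0.8, [316.0, 259.0], array([ 557., -203.,    0.])), (0.58, [320.7, 248.9], array([ 596., -187.,    0.]))]
[(0.76, [347.8, 200.0], array([ 558., -205.,    0.]))]
t 46.45 tcp [545.   33.3 120.8] F [ 0.04 -0.03 -0.17] q [-0. 21. 93. -0. 66. -4.] w 0.55 jawyaw 4.1
go [-0. -0.  0.] [-0.0092  0.0206  0.2585]
```

View pics/d1.png

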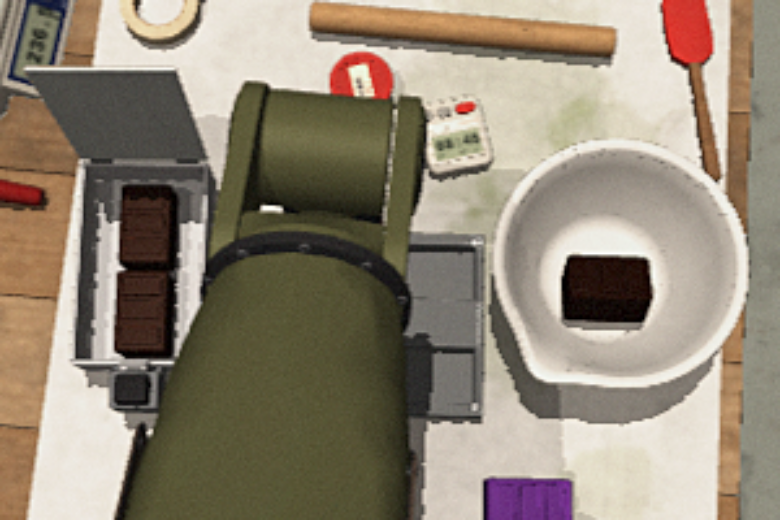

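Top view: both solid bars lie one behind the other in the tin at (148,225) and (143,312). The first hollow bar is in the bowl at (608,290). The bowl has shifted slightly, its rim centre now at (621,261). The bar in hand weighs 0.55 N, so it is hollow. Working out the free spot behind the first bar.

```bash
python3 - <<'E'
from h import *
f=lambda x,y,z:onz('top',np.array([x,y])/2.6+[120,90],z).round(1)
print('rim',f(621.5,261.5,94),'bar back top edge',f(608,256,50),'front bottom',f(605,325,6),'floor top edge',f(605,217,6))
print('L/R rim',f(495,261,94),f(748,261,94),f(621,138,94))
E
```

```text
rim [ 562.7 -213.2   94. ] bar back top edge [ 576.9 -209.4   50. ] front bottom [ 520.6 -218.3    6. ] floor top edge [ 625.3 -212.7    6. ]
L/R rim [ 552.7 -103.    94. ] [ 573.6 -323.2   94. ] [ 675.6 -207.1   94. ]
```

play_rows --pt "0 0 0 -0.01 0.006 0.03 0.3" --pt "0 0 0 -0.02 0.014 0.08 0.3" --pt "0 0 0 -0.02 0.022 0.135 0.3" --pt "0 0 0 -0.02 0.032 0.19 0.3" --pt "0 0 0 -0.02 0.039 0.235 0.3" --pt "0 0 0 -0.02 0.0395 0.2475 0.3" --pt "0 0 0 -0.02 0.0395 0.2475 0.3" --pt "0 0 0 -0.02 0.0395 0.2475 0.3" --pt "0 0 0 0.01 0.0395 0.2475 0.3" --pt "0 0 0 0.04 0.0395 0.2475 0.3"

```text
time: 47.7
tool_pos: [602.3, -209.3, 80.8]
eef_rot: [[0.001, 0.997, 0.073], [-0.0, 0.073, -0.997], [-1.0, 0.001, 0.0]]
contact_force: [0.0, -1.5, -0.9]
gripper_width: 0.547
```

```bash
python3 - <<'E'
from h import *
cams.read_camera('scene');st();weigh(3);st()
E
```

```text
t 47.75 tcp [ 600.5 -208.6   76.1] F [-0.31 -0.13 -4.7 ] q [-22.  35.  79.   0.  67. -27.] w 0.55 jawyaw 4.2
W [ 0.02 -0.26 -0.81] +- [0.19 0.23 0.25] M [ 0.02   0.025 -0.012]
t 47.9 tcp [ 602.4 -209.9   81.8] F [-0.44  0.24 -0.2 ] q [-23.  35.  78.   0.  67. -27.] w 0.55 jawyaw 4.2
```

Lowering a further 45 mm, then checking the force.

play_rows --pt "0 0 0 0.008 0 0 0.3" --pt "0 0 0 0.016 0 0 0.3" --pt "0 0 0 0.023 0 0 0.3" --pt "0 0 0 0.029 0 0 0.3" --pt "0 0 0 0.035 0 0 0.3" --pt "0 0 0 0.04 0 0 0.3" --pt "0 0 0 0.043 0 0 0.3" --pt "0 0 0 0.045 0 0 0.3" --pt "0 0 0 0.045 0 0 0.3" --pt "0 0 0 0.045 0 0 0.3"

```text
time: 49.15
tool_pos: [602.0, -210.7, 36.2]
eef_rot: [[-0.0, 0.997, 0.071], [-0.0, 0.071, -0.997], [-1.0, -0.0, 0.0]]
contact_force: [-2.2, 1.4, 4.2]
gripper_width: 0.548
```

```bash
python3 - <<'E'
from h import *
cams.read_camera('scene');st();weigh(3);st()
E
```

```text
t 49.2 tcp [ 602.1 -210.7   36.2] F [-2.75  1.12  4.54] q [-23.  38.  80.  -0.  62. -27.] w 0.55 jawyaw 4.1
W [-3.49  1.57  4.83] +- [0.29 0.05 0.11] M [ 0.175  0.501 -0.034]
t 49.35 tcp [ 602.1 -210.7   36.1] F [-4.03  1.53  4.58] q [-23.  38.  80.   0.  62. -27.] w 0.55 jawyaw 4.1
```

play_rows --pt "0 0 0 -0.003 -0.004 0 0.3" --pt "0 0 0 -0.004 -0.008 0 0.3" --pt "0 0 0 -0.004 -0.01 0 0.3" --pt "0 0 0 -0.004 -0.01 0 0.6" --pt "0 0 0 -0.004 -0.01 0 0.66" --pt "0 0 0 -0.004 -0.01 0 0.66" --pt "0 0 0 -0.004 -0.01 0 0.66" --pt "0 0 0 -0.02 -0.01 0 0.66" --pt "0 0 0 -0.06 -0.01 0 0.66" --pt "0 0 0 -0.1 -0.01 0 0.66"

```text
time: 50.6
tool_pos: [592.1, -211.4, 138.3]
eef_rot: [[0.001, 0.997, 0.071], [-0.0, 0.071, -0.997], [-1.0, 0.001, 0.0]]
contact_force: [-0.3, -0.3, -0.0]
gripper_width: 0.663
```

```bash
python3 - <<'E'
from h import *
st();cams.read_camera('scene');st()
p=np.array(status.state()['tool_pos']); p[0]=430;p[1]=0;p[2]=200; go(p)
E
```

```text
t 50.6 tcp [ 592.1 -211.4  138.3] F [-0.28 -0.31 -0.04] q [-23.  30.  77.  -0.  72. -27.] w 0.66 jawyaw 4.1
t 50.65 tcp [ 594.  -212.2  144.5] F [ 1.04 -0.28  5.58] q [-23.  30.  77.  -0.  73. -27.] w 0.66 jawyaw 4.1
go [0. 0. 0.] [-0.0575 -0.148  -0.2232]
```

```bash
python3 - <<'E'
from h import *
p=tin(140,-115,0);p[2]=190; print(p); go(p,95.2)
E
```

```text
[680.14656253 112.96185539 190.        ]
go [-91.1   0.5  -0.2] [-0.0459  0.1095 -0.318 ]
```

play_rows --pt "0 0 0 -0.05 0 0 0.5" --pt "-10 0 0 -0.06 0.01 -0.03 0.3" --pt "-20 0 0 -0.06 0.02 -0.065 0.1" --pt "-30 0 0 -0.06 0.032 -0.1 0" --pt "-40 0 0 -0.06 0.045 -0.135 0" --pt "-50 0 0 -0.06 0.058 -0.17 0" --pt "-60 0 0 -0.06 0.07 -0.205 0" --pt "-70 0 0 -0.05 0.082 -0.245 0" --pt "-80 0 0 -0.046 0.096 -0.28 0" --pt "-90 0 0 -0.046 0.1095 -0.318 0"

```text
time: 51.9
tool_pos: [678.8, 114.7, 182.7]
eef_rot: [[0.0, -0.077, 0.997], [0.0, 0.997, 0.077], [-1.0, -0.0, 0.0]]
contact_force: [0.5, -0.6, -0.6]
gripper_width: 0.003
```

```bash
python3 - <<'E'
from h import *
im=cams.read_camera('top'); st()
for d in nets.pinpoint('bar_a_mid','top'): print('top',round(d['confidence'],2),np.round(d['position']),onz('top',d['position'],28).round(0))
for d in nets.pinpoint('bowl','top'): print('bowl',onz('top',d['position'],0).round(0),d['confidence'])
b=cams.read_camera('scene')
for d in nets.pinpoint('bar_a_mid','scene'): print('scene',round(d['confidence'],2),np.round(d['position']),onz('scene',d['position'],28).round(0))
for d in nets.pinpoint('bowl','scene'): print('bowl',onz('scene',d['position'],0).round(0),d['confidence'])
for r in range(165,228,2): print(r,''.join('#' if im[r,c].astype(int).sum()<170 else '.' for c in range(310,410)))
p=tin(140,0,0);p[2]=176; go(p,95.2)
print(proj('top',[563,-213,94]),proj('top',[563+112,-213,94]))
E
```

```text
t 51.95 tcp [679.1 119.5 182.6] F [0.33 3.79 0.31] q [  7.  36.  62.   0.  82. -88.] w -0.0 jawyaw 95.1
bowl [ 564. -202.   -0.] 0.92
scene 0.64 [201. 186.] [572. 218.  28.]
scene 0.36 [286. 199.] [683.  -5.  28.]
bowl [ 566. -199.    0.] 0.96
165 ..............................##################.####...............................................
167 .............................################################.......................................
169 .............................#################################......................................
171 .............................#################################......................................
173 ............................##################################......................................
175 ............................###################################.....................................
177 ............................###################################.....................................
179 ............................###################################.....................................
181 ............
[... 1905 characters left out ...]
.........................................................................
219 ....................................................................................................
221 ....................................................................................................
223 ....................................................................................................
225 ....................................................................................................
227 ....................................................................................................
go [-1.2  0.   0. ] [ 0.0065  0.1151 -0.0009]
[358.97290503 190.45156939] [361.38422442 143.5667114 ]
```

Two bars show in the bowl (rows 165–189 and 191–213) and two in the tin. Now I slide the shut fingers in behind the open lid.

play_rows --pt "-0.5 0 0 0.001 0.012 0 0" --pt "-1 0 0 0.002 0.024 0 0" --pt "-1 0 0 0.004 0.036 0 0" --pt "-1 0 0 0.006 0.048 0 0" --pt "-1 0 0 0.006 0.06 0 0" --pt "-1 0 0 0.006 0.072 0 0" --pt "-1 0 0 0.006 0.084 0 0" --pt "-1 0 0 0.006 0.096 0 0" --pt "-1 0 0 0.006 0.108 0 0" --pt "-1 0 0 0.006 0.112 0 0"

```text
time: 53.45
tool_pos: [670.5, 226.2, 175.9]
eef_rot: [[-0.0, -0.09, 0.996], [-0.0, 0.996, 0.09], [-1.0, -0.0, -0.0]]
contact_force: [-0.4, -0.6, -0.2]
gripper_width: 0.001
```

```bash
python3 - <<'E'
from h import *
cams.read_camera('scene'); st(); weigh(2)
s=status.state(); print('tinframe',rz(-TY)@(np.array(s['tool_pos'])-T))
import math
off=11+5   # front corner half width + lid thickness
for th in np.arange(1.6,-.01,-.1):
    r=140; x=94-r*math.cos(th)+5*math.sin(th)+11; z=54+4+r*math.sin(th)+5*math.cos(th)
    print(round(th,2),'tin x',round(x,1),'TCP z',round(z-32,1))
E
```

```text
t 53.5 tcp [670.5 226.2 175.9] F [ 0.16  0.58 -0.1 ] q [ 16.  39.  58.   0.  83. -79.] w -0.0 jawyaw 95.1
W [-0.44  0.8  -0.34] +- [0.1  0.02 0.09] M [-0.007  0.011  0.026]
tinframe [140.73649038  -2.28421895 171.96302592]
1.6 tin x 114.1 TCP z 165.8
1.5 tin x 100.1 TCP z 166.0
1.4 tin x 86.1 TCP z 164.8
1.3 tin x 72.4 TCP z 162.2
1.2 tin x 58.9 TCP z 158.3
1.1 tin x 46.0 TCP z 153.0
1.0 tin x 33.6 TCP z 146.5
0.9 tin x 21.9 TCP z 138.8
0.8 tin x 11.0 TCP z 129.9
0.7 tin x 1.1 TCP z 120.0
0.6 tin x -7.7 TCP z 109.2
0.5 tin x -15.5 TCP z 97.5
0.4 tin x -22.0 TCP z 85.1
0.3 tin x -27.3 TCP z 72.1
0.2 tin x -31.2 TCP z 58.7
0.1 tin x -33.8 TCP z 45.0
-0.0 tin x -35.0 TCP z 31.0
```

play_rows --pt "0 0 0 0.006 0 -0.015 0" --pt "0 0 0 0.01 0 -0.0265 0" --pt "0 0 0 0.01 0 -0.0405 0" --pt "0 0 0 0.011 0 -0.0545 0" --pt "0 0 0 0.014 0 -0.068 0" --pt "0 0 0 0.018 0 -0.082 0" --pt "0 0 0 0.023 0 -0.095 0" --pt "0 0 0 0.0295 0 -0.107 0" --pt "0 0 0 0.037 0 -0.119 0" --pt "0 0 0 0.046 0 -0.13 0"

```text
time: 54.85
tool_pos: [541.1, 213.3, 130.2]
eef_rot: [[0.001, -0.088, 0.996], [0.0, 0.996, 0.088], [-1.0, 0.0, 0.001]]
contact_force: [0.6, 0.5, 0.4]
gripper_width: 0.002
```

```bash
python3 - <<'E'
from h import *
cams.read_camera('scene'); st(); weigh(3)
s=status.state(); print('tinframe',rz(-TY)@(np.array(s['tool_pos'])-T))
for d in nets.pinpoint('lid_edge','scene')[:2]: print(d)
for th in (0.7,.8,.9,1.,1.65): print(th,proj('scene',tin(94-190*np.cos(th),0,54+190*np.sin(th))))
E
```

```text
t 54.9 tcp [539.6 213.1 128.8] F [-1.35  0.59 -1.34] q [ 18.  25.  87.  -0.  69. -77.] w -0.0 jawyaw 95.1
W [ 0.77 -0.33  0.75] +- [0.67 0.07 0.25] M [-0.075 -0.056 -0.005]
tinframe [ 11.14901768  -2.30278212 126.49447277]
{'position': [173.1, 134.5], 'confidence': 0.6}
0.7 [170.36603656 146.65766837]
0.8 [173.65652186 139.97543689]
0.9 [177.37369363 133.66271422]
1.0 [181.46250038 127.80367752]
1.65 [212.69597351 104.82302075]
```

The lid follows and is now at about 0.85 rad. Continuing down.

play_rows --pt "0 0 0 0.01 0 -0.01 0" --pt "0 0 0 0.021 0 -0.0185 0" --pt "0 0 0 0.0325 0 -0.0265 0" --pt "0 0 0 0.045 0 -0.033 0" --pt "0 0 0 0.058 0 -0.038 0" --pt "0 0 0 0.071 0 -0.042 0" --pt "0 0 0 0.081 0 -0.0445 0" --pt "0 0 0 0.087 0 -0.046 0" --pt "0 0 0 0.09 0 -0.046 0" --pt "0 0 0 0.091 0 -0.046 0"

```text
time: 56.35
tool_pos: [495.3, 209.7, 38.9]
eef_rot: [[-0.0, -0.089, 0.996], [-0.0, 0.996, 0.089], [-1.0, -0.0, -0.0]]
contact_force: [-0.4, -0.0, 1.2]
gripper_width: -0.001
```

```bash
python3 - <<'E'
from h import *
cams.read_camera('scene'); st(); weigh(3)
s=status.state(); print('tinframe',rz(-TY)@(np.array(s['tool_pos'])-T))
E
```

```text
t 56.4 tcp [495.3 209.7  38.9] F [-0.86 -0.22  2.1 ] q [ 19.  27.  98.   0.  56. -76.] w 0.0 jawyaw 95.1
W [-1.26 -0.46  1.93] +- [0.33 0.41 0.07] M [-0.027  0.22  -0.019]
tinframe [-35.22426032  -1.91103182  35.1844874 ]
```

play_rows --pt "0 0 0 0.001 0 0 0" --pt "0 0 0 0.002 0 0 0" --pt "0 0 0 0.003 0 0 0" --pt "0 0 0 0.004 0 0 0" --pt "0 0 0 0.005 0 0 0" --pt "0 0 0 0.006 0 0 0" --pt "0 0 0 0.007 0 0 0" --pt "0 0 0 0.007 0 0 0" --pt "0 0 0 0.007 0 0 0" --pt "0 0 0 0.007 0 0 0"

```text
time: 57.8
tool_pos: [495.3, 209.7, 31.9]
eef_rot: [[-0.0, -0.089, 0.996], [-0.0, 0.996, 0.089], [-1.0, -0.0, -0.0]]
contact_force: [-0.1, 0.7, -0.1]
gripper_width: 0.002
```

```bash
python3 - <<'E'
from h import *
cams.read_camera('scene'); st(); weigh(3)
E
```

```text
t 57.85 tcp [495.3 209.7  31.9] F [ 0.66  0.21 -0.15] q [ 19.  27.  98.  -0.  55. -76.] w 0.0 jawyaw 95.1
W [-0.21  0.22 -0.07] +- [0.32 0.17 0.2 ] M [-0.033  0.017  0.012]
```

Force has dropped to zero, so the lid has probably snapped in. I'll press a few mm more to confirm firm contact.

play_rows --pt "0 0 0 0.0005 0 0 0" --pt "0 0 0 0.001 0 0 0" --pt "0 0 0 0.0015 0 0 0" --pt "0 0 0 0.002 0 0 0" --pt "0 0 0 0.002 0 0 0" --pt "0 0 0 0.002 0 0 0" --pt "0 0 0 0.002 0 0 0" --pt "0 0 0 0.002 0 0 0" --pt "0 0 0 0.002 0 0 0" --pt "0 0 0 0.002 0 0 0"

```text
time: 59.25
tool_pos: [495.4, 209.7, 30.0]
eef_rot: [[0.0, -0.089, 0.996], [0.0, 0.996, 0.089], [-1.0, 0.0, 0.0]]
contact_force: [-2.2, -0.5, 3.3]
gripper_width: 0.003
```

```bash
python3 - <<'E'
from h import *
cams.read_camera('scene'); st(); weigh(3)
E
```

```text
t 59.3 tcp [495.3 209.7  30. ] F [-0.98  0.43  3.22] q [ 19.  27.  98.   0.  55. -76.] w -0.0 jawyaw 95.1
W [-1.25 -0.34  2.99] +- [0.1  0.27 0.17] M [-0.059  0.186 -0.005]
```

play_rows --pt "0 0 0 0.0005 0 0 0" --pt "0 0 0 0.001 0 0 0" --pt "0 0 0 0.0015 0 0 0" --pt "0 0 0 0.0015 0 0 0" --pt "0 0 0 0.0015 0 0 0" --pt "0 0 0 0.001 0 0 0" --pt "0 0 0 -0.002 0 0 0" --pt "0 0 0 -0.005 0 0 0" --pt "0 0 0 -0.008 0 0 0" --pt "0 0 0 -0.01 0 0 0"

```text
time: 60.7
tool_pos: [495.3, 209.7, 40.1]
eef_rot: [[0.0, -0.089, 0.996], [-0.0, 0.996, 0.089], [-1.0, -0.0, 0.0]]
contact_force: [-0.4, 0.0, 0.3]
gripper_width: 0.003
```

```bash
python3 - <<'E'
from h import *
cams.read_camera('scene'); st(); weigh(4)
E
```

```text
t 60.75 tcp [495.4 209.7  40.4] F [-0.43  0.07  1.05] q [ 19.  26.  98.   0.  56. -76.] w -0.0 jawyaw 95.1
W [-0.01 -0.12  0.11] +- [0.2  0.12 0.23] M [-0.028  0.007  0.   ]
```

No force on the finger at 9 mm above, so the lid stays shut. Retreating upward and checking.

play_rows --pt "0 0 0 -0.008 0 0 0" --pt "0 0 0 -0.018 0 0 0" --pt "0 0 0 -0.03 0 0 0" --pt "0 0 0 -0.045 0 0 0" --pt "0 0 0 -0.065 0 0 0" --pt "0 0 0 -0.09 0 0 0" --pt "0 0 0 -0.12 0 -0.03 0" --pt "0 0 0 -0.15 0 -0.06 0" --pt "0 0 0 -0.17 0 -0.08 0" --pt "0 0 0 -0.17 0 -0.08 0"

```text
time: 62.2
tool_pos: [415.6, 202.8, 212.2]
eef_rot: [[0.004, -0.089, 0.996], [0.001, 0.996, 0.089], [-1.0, 0.001, 0.004]]
contact_force: [-0.4, -0.7, -0.6]
gripper_width: -0.0
```

```bash
python3 - <<'E'
from h import *
cams.read_camera('scene'); st()
for th in('lid_edge','lid_hinge','kitchen_timer','tub','bowl'):
  z={'lid_edge':62,'lid_hinge':58}.get(th,0)
  for d in nets.pinpoint(th,'scene')[:2]: print('scene',th,round(d['confidence'],2),np.round(d['position'],1),onz('scene',d['position'],z).round(0))
im=cams.read_camera('top')
for th in('lid_edge','lid_hinge','kitchen_timer','tub','bowl','bar_a_mid'):
  z={'lid_edge':62,'lid_hinge':58,'bar_a_mid':30}.get(th,0)
  for d in nets.pinpoint(th,'top')[:3]: print('top',th,round(d['confidence'],2),np.round(d['position'],1),onz('top',d['position'],z).round(0))
for r in range(160,222,2): print(r,''.join('#' if im[r,c].astype(int).sum()<170 else '.' for c in range(320,400)))
E
```

```text
t 62.25 tcp [415.9 202.7 210.9] F [ 0.69 -0.09 -0.18] q [ 21.   5. 100.  -0.  75. -74.] w 0.0 jawyaw 95.1
scene lid_edge 0.77 [163.9 190.2] [451. 221.  62.]
scene lid_hinge 0.7 [213.7 170.8] [623. 218.  58.]
scene lid_hinge 0.57 [289.8 197.2] [655. -40.  58.]
scene tub 0.9 [287.2 196.6] [731.  33.   0.]
scene tub 0.68 [153.8 193.6] [483. 324.   0.]
scene bowl 0.9 [318.  258.1] [ 563. -204.    0.]
top lid_edge 0.71 [169.2 229.3] [437. 212.  62.]
top lid_hinge 0.98 [175.2 150.5] [628. 224.  58.]
top kitchen_timer 0.93 [289.6 142.4] [693. -50.   0.]
top tub 0.84 [259.5 127.8] [725.  30.   0.]
top bowl 0.6 [350.  198.7] [ 562. -211.    0.]
160 ................................................................................
162 ................................................................................
164 .....................###........................................................
166 ....................###############################.............................
168 ...................################################.............................
170 ...................########
[... 1478 characters left out ...]
....................
206 ................##################################..............................
208 .................################################...............................
210 .................################################...............................
212 .................###############################................................
214 ................................................................................
216 ................................................................................
218 ................................................................................
220 ................................................................................
```

```bash
python3 - <<'E'
from h import *
print(bot.sign_off())
E
```

```text
the job is handed in; nothing more can be done
None
```

The job is done and handed in at about 62 s of the 200 s: the tin is shut, two solid bars are in it, and two hollow bars are in the bowl. The sign-off reports no verdict.

- **Opening:** I pressed the button and let the lid rise gently under the second finger to about 1 rad, then let it go.
- **Weighing and sorting:** All four bars were there. Two weighed about 2.3 and 2.6 N (solid) and are in the tin. Two weighed about 1.0 and 0.55 N (hollow) and are in the bowl. The 1.0 N reading is above the expected 0.6 N, but far from solid.
- **Closing:** I swung the lid down from behind until it snapped. The finger felt no force when it drew back 9 mm, so the lid stayed shut.

**Last checks:**
- **Lid:** both cameras put its edge at the shut position. The scene camera's estimate is about 15 mm further back than the top one, as it was at the start.
- **Bystanders:** the timer and the tub are within a few mm of where they began. The timer was seen by the top camera only.
- **Bowl:** both dark bars show inside it. Its estimated position is 5 to 10 mm from the start, from a nudge during the run.

**What disagreed:**
- **Fingertips:** they stood about 32 mm (shut) to 45 mm (open) behind the reported tool point. I found the height by touch and corrected for it.
- **Forces:** while I was searching for the button the fingers pressed it to its stop at about 30 N. The second hollow bar also touched the bowl wall at about 5 N before I released it.

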